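# Pack the picnic bento: pop and steady the sprung lid, load it, clip it shut

### The job

Pack the black bento box for a picnic: press the release button on its front so that the sprung lid pops up, then take the lid, steady it and ease it back, without letting it slam, until it rests open by itself. Set every green rice-ball mold on the worktop down in a bay of its own, pointed end towards the hinge, and lay the bamboo chopstick set in the cradle along the front; then close the lid until the clip catches it. Leave the other crockery and jars where they stand; a mold or the chopsticks may get knocked aside while you work and must still end up in place.

Things in the scene. Friction and masses are not known exactly. Their poses are not given: they have to be found in the camera images.
- bento: the two-tier black lacquered bento box, fixed to the worktop, dark red inside; 136 mm deep (x) by 246 mm wide (y). Origin under its centre on the worktop; x points from the front (button and tab side) to the hinge, y to the left, z up. Outer walls' rim 50 mm high, inner floor of the tray 35 mm high. The front wall is 5 mm thick. With the lid shut it is 94 mm high
- lid (a joint): angle of the sprung lid (deep cover 136 x 246 x 44 mm, 0.22 kg): 0 shut (to 0.02 when clipped), stop at 1.75. Released, a spring pin lifts it to about 0.5, where it rests; lift it on from there. It balances near 1.2: below it falls back on the pin, beyond it falls open to the stop and stays. To shut: push its front down to 0 (some 5 N) until its bar snaps under the clip, which gives way by itself
- lid_hinge (a point): middle of the lid's hinge line (which runs along the box's y), 68 mm behind the box's centre, 50 mm high; axes as the box, does not move with the lid
- lid_tab (a point): grip point in the middle of the lid's bamboo pull tab, sticking 40 mm out of the middle of the lid's front face: 16 mm thick (along the hinge line), 20 mm high, flat sides; this point is 24 mm from that face and moves with the lid; with the lid shut it lies 160 mm in front of the hinge line and 14 mm above it
- release (a joint): angle of the release button (a rocker clip): 0 at rest, grows as its pad is pushed down, stop 0.35 rad; the lid is let go at about 0.2 to 0.25 rad. It springs back
- button (a point): middle of the top of the release button's pad, to be pressed straight down about 5 to 8 mm with some 5 N: a pad 34 x 34 mm with a square steel plate on it, in front of the box's front wall, to the right of the tab, about 41 mm high at rest
- bay0 (a point): middle of the floor of the right-hand bay, 35 mm high, under the spot where a seated mold's origin belongs; axes as the box. The three bays are triangular, base towards the front and point towards the hinge, with lips 10 mm high and about 3 mm of play all round; they are 74 mm apart
- bay1 (a point): the same for the middle bay
- bay2 (a point): the same for the left-hand bay
- cradle (a point): middle of the chopstick cradle along the front of the tray, at the height where the underside of the set rests (47 mm); axes as the box. Two saddles 130 mm apart carry the set lengthwise along the box's y, their cheeks rise 10 mm beside it with 3 mm of play each side
- mold0: a green silicone onigiri (rice-ball) mold: rounded triangle 60 mm from base to point, 62 mm wide at the base, 30 mm high, on top a grip ridge 16 mm thick (y), 40 mm long (x), 18 mm high (total 48 mm); 90 g. Origin on the underside below the ridge's middle, 24 mm from base, 36 mm from point; x towards the point, z up. None if absent: two or three are there
- mold1: a second, identical mold, or None
- mold2: a third, identical mold, or None
- chopsticks: bamboo chopstick pair clipped on its bamboo holder, a bar 190 x 24 x 20 mm, 60 g; origin under its middle, x along it; either end may point left
- cruet: glass sauce cruet with steel cap, 62 mm across, 120 mm high; bystander, origin under its middle
- tea_caddy: dark tea caddy, 72 mm across, 110 mm high; bystander
- teacup: white teacup, 72 mm across, 70 mm high; bystander
- rice_bowl: blue rice bowl, 112 mm across, 60 mm high; bystander
- furikake_jar: glass jar, 54 mm across, 80 mm high; bystander
- soy_dish: small white soy dish, 56 mm across, 18 mm high, standing among the molds; bystander
- rice_paddle: wooden rice paddle, 200 mm long, lying in front of the box; bystander
Not all that is in view belongs to the job. What is shaped like the mold2 but yellow is not meant.

How it is judged:
On the way, in this order (a step that is already met when the one before it is completed fails the run):
1. the lid has been released and has popped up ajar (value of joint lid between 0.3 and 1.3 rad), for 0.1 s.
2. the lid is fully open, leaning on its stop and still (value of joint lid above 1.65 rad and velocity of joint lid between -0.1 and 0.1 rad/s), for 0.5 s.
At the end, for the whole second after the job is handed in: each mold present at rest in a bay (within 8 mm sideways, 4 mm in height, tilt 0.1 rad, turn 0.2 rad), the chopstick set at rest in the cradle (7 mm across, 25 mm along, 4 mm in height, 0.09 rad), the lid clipped shut (below 0.028 rad) (((x of mold0 in the frame of bay0 between -0.008 and 0.008 m and y of mold0 in the frame of bay0 between -0.008 and 0.008 m and z of mold0 in the frame of bay0 between -0.004 and 0.004 m) or (x of mold0 in the frame of bay1 between -0.008 and 0.008 m and y of mold0 in the frame of bay1 between -0.008 and 0.008 m and z of mold0 in the frame of bay1 between -0.004 and 0.004 m) or (x of mold0 in the frame of bay2 between -0.008 and 0.008 m and y of mold0 in the frame of bay2 between -0.008 and 0.008 m and z of mold0 in the frame of bay2 between -0.004 and 0.004 m)) and angle between each of mold0, mold1, mold2's own z axis and vertical below 0.1 rad and angle between the x axis of each of mold0, mold1, mold2 and the x axis of bento, either way round below 0.2 rad and linear speed of each of mold0, mold1, mold2, chopsticks below 0.02 m/s and ((x of mold1 in the frame of bay0 between -0.008 and 0.008 m and y of mold1 in the frame of bay0 between -0.008 and 0.008 m and z of mold1 in the frame of bay0 between -0.004 and 0.004 m) or (x of mold1 in the frame of bay1 between -0.008 and 0.008 m and y of mold1 in the frame of bay1 between -0.008 and 0.008 m and z of mold1 in the frame of bay1 between -0.004 and 0.004 m) or (x of mold1 in the frame of bay2 between -0.008 and 0.008 m and y of mold1 in the frame of bay2 between -0.008 and 0.008 m and z of mold1 in the frame of bay2 between -0.004 and 0.004 m)) and ((x of mold2 in the frame of bay0 between -0.008 and 0.008 m and y of mold2 in the frame of bay0 between -0.008 and 0.008 m and z of mold2 in the frame of bay0 between -0.004 and 0.004 m) or (x of mold2 in the frame of bay1 between -0.008 and 0.008 m and y of mold2 in the frame of bay1 between -0.008 and 0.008 m and z of mold2 in the frame of bay1 between -0.004 and 0.004 m) or (x of mold2 in the frame of bay2 between -0.008 and 0.008 m and y of mold2 in the frame of bay2 between -0.008 and 0.008 m and z of mold2 in the frame of bay2 between -0.004 and 0.004 m)) and x of chopsticks in the frame of cradle between -0.007 and 0.007 m and y of chopsticks in the frame of cradle between -0.025 and 0.025 m and z of chopsticks in the frame of cradle between -0.004 and 0.004 m and angle between the x axis of chopsticks and the y axis of bento, either way round below 0.09 rad and value of joint lid below 0.028 rad); the robot touches nothing.
It fails at once if the lid slams open against its stop (faster than 2.5 rad/s over the last 0.25 rad) (value of joint lid above 1.5 rad and velocity of joint lid above 2.5 rad/s).
It fails at once if another piece on the worktop is shifted or knocked over (distance of any of cruet, tea_caddy, teacup, rice_bowl, furikake_jar from where it was at the start of the episode above 0.03 m or distance of any of soy_dish, rice_paddle from where it was at the start of the episode above 0.07 m).
Of mold0, mold1, mold2 only 2 to 3 are there at a start; the rules pass over those that are not, and their reading is None.
At some moment in a run one of mold0, mold1, mold2, chopsticks may be knocked a few centimetres aside while the robot is not near it.
It also fails if it takes over 210 s, if anything falls off the work surface, if the arm or the gripper's body presses on something with over 40 N, if the wrist force passes 120 N, or if a joint passes its speed limit or range.

### The arm

A 7-joint arm with a two-finger parallel gripper is mounted at the origin on the work surface. World frame = base frame: x ahead of the robot, y to its left, z up, the work surface at z = 0. Lengths are in m, angles in rad, forces in N, time in s.
With the tool pointing down it reaches from about 0.425 to 1.025 m from the base axis. Payload 3.6 kg.
Tool frame: the origin (TCP) lies at the very end of the fingers, on their centre line; the grasp point (between the pads) lies 19 mm behind it; z points along the fingers, y is the direction in which the jaws open and shut (so a half turn about z gives the same grasp; the last joint's range is limited). The gripper opens to 85 mm and grips with 20 to 120 N. Pads are 22 mm wide; open, the fingers measure 114 mm over their backs; the gripper's body (76 mm by 85 mm) begins 54 mm behind the grasp point. The pads swing forward as they close: fully open they stand 13 mm farther back than shut.
Start: joints at [-1.417, 0.591, 0.048, 1.609, -0.033, 0.943, -0.034], TCP at [0.177, 0.703, 0.231] pointing down, gripper open.
Joint ranges: [-2.69, 2.69], [-0.47, 2.24], [-1.27, 1.36], [0.19, 2.51], [-1.53, 4.68], [0.08, 2.07], [-3.09, 3.09]. Speed limits (rad/s): [2.57, 2.57, 3.14, 3.14, 3.14, 3.14, 3.14].

### API

Orientations are given as a unit quaternion [x, y, z, w].
In Python, from plant import robot, eyes gives the robot as it stands.
- The arm moves only by the tool apply_moves, never from a script. Its argument "rows" is a list of rows, each a list of 5 numbers: the gripper's target within -1 to 1 (fully open at 1, half-way at 0, shut at -1), then the shift along the world's x, y, z in m, then the turn about the world's z in rad. A call has 1 to 12 rows; each row shifts and turns the commanded pose from where the row before left it; what a row does not reach is not made up. A row lasts 1/10 s, in which the tool goes at most 50 mm and 8.59 degrees, less where a joint would pass 70% of its speed; a pose out of reach is approached as far as the arm can. A call is refused whole if a number of a shift passes 0.05 or a number of a turn 0.15, either way. A call with a gripper value outside its range is refused whole. The fingers move at their own pace and stop on an object; "squeeze" is the grip in N (left out, the last holds). Time passes only in rows, so rows that do not move let the fingers close. It gives the time, the measured TCP pose, the force and the opening at its end, in the units of the state.
- robot.get_obs(): the state, without advancing time (a new reading comes with each control period).
- eyes.camera(name): name is "scene" or "top" or "wrist"; returns the picture (384x512x3 uint8, red, green, blue); there is no depth.
- eyes.camera_info(name): a dict with "fx", "fy", "cx", "cy" (pixels), "camera_from_world" (4x4, takes a point from world to camera coordinates); the wrist camera has in their place "hand_eye" (4x4, takes a point from camera to tool coordinates, whose origin is the TCP and whose axes are the flange's). Camera axes: x right, y up, looking along -z (the intrinsics and any distortion apply to the point x, -y, -z); pixel columns grow to the right and rows downward; lengths in m; the calibration is good to about 2 mm. The wrist camera is an equidistant fisheye: a pixel r from the principal point sees the ray r / f radians off the axis. A picture is of the moment at which its call begins: read the wrist's pose just before it. camera_info takes no time and is no camera call.
- robot.job_done(): hands the job in, once; it reports no verdict.
Trained networks look in the newest picture that a camera, given by its name, has taken for a name from the list of things; names that differ only in an ending like _2 or _b are one class to them, and where a whole thing is asked for, a point or a joint stands for the part that bears it (a point fixed in the world has none). Each returns a list of dicts, best first, with "conf" (0 to 1); they miss things now and then, are a little off and sometimes report something else, mostly with a low value. They report only what shows in the picture. A call takes as long as a camera call. They do not tell look-alikes from the thing itself.
- eyes.regions_of(camera, label): "pixels" (384x512 bool, what is visible of it) and "centre" ([column, row] as shares, 0 to 1, of the picture: columns of its width, rows of its height, amid what is visible of it).
- eyes.mark_of(camera, label): "centre" ([column, row] as shares, 0 to 1, of the picture: columns of its width, rows of its height: a listed point, or the origin of a listed thing).
The state is a dict: "time": time; "joint_pos": joint angles; "joint_vel": joint speeds; "tau": joint torques, N m; "position": TCP position; "tcp_rot": TCP orientation; "contact_force": force on the tool from outside, world axes, zero at the start; "torque": the same for the moment, N m; "width": finger opening in m.
Only numpy, scipy, OpenCV 4.12 (cv2) and the standard library are available. Lean on these libraries where they do the work, as an engineer would, in place of code of your own. Each camera call takes 0.05 s, during which the arm holds its last target.

## Working session

There is one attempt and no reset: what is moved stays moved. The work goes in short steps, Python scripts to look and compute and a tool call to move; the robot and the scene stay as the last step left them, time stands still between calls to the robot, and variables do not carry over. Pictures are saved under pics/ and viewed, and the job is handed in when it is done.

Besides the shell and the picture viewer there is one more tool, called after ">>>" in YAML: its name, and indented under it one key for each argument. apply_moves: Moves the arm, as the interface text tells. Its arguments: {"type":"object","properties":{"rows":{"type":"array","items":{"type":"array","items":{"type":"number"}}},"squeeze":{"type":"number"}},"required":["rows"]}

```bash
ls; mkdir -p pics
python3 - <<'E'
from plant import robot, eyes
import cv2,numpy as np
print(robot.get_obs())
for n in ["scene","top","wrist"]:
    im=eyes.camera(n); cv2.imwrite(f"pics/a_{n}.png",cv2.cvtColor(im,cv2.COLOR_RGB2BGR))
    print(n,eyes.camera_info(n))
E
```

```text
pics
{'time': 0.0, 'joint_pos': array([-1.41753175,  0.59211388,  0.04828527,  1.6098338 , -0.03331092,
        0.94269269, -0.03370913]), 'joint_vel': array([ 0.00069437,  0.00058061, -0.00216489,  0.00205794, -0.00027163,
       -0.0029001 , -0.00171099]), 'tau': array([-4.07037933e-04, -5.48700285e+01,  1.54637173e+00, -1.98123640e+01,
        9.44943720e-03,  8.80892709e-03, -3.11744145e-06]), 'position': array([0.17687344, 0.70223793, 0.23014004]), 'tcp_rot': array([ 1.23031307e-01,  9.92402156e-01, -1.11844869e-03, -8.34618290e-05]), 'contact_force': array([ 0.23150289, -0.38983062,  0.38226784]), 'torque': array([-0.05149516, -0.00753532, -0.0253071 ]), 'width': 0.08531847549294606}
scene {'fx': 434.6958834730344, 'fy': 434.6958834730344, 'cx': 261.1235250945245, 'cy': 184.62108846294643, 'camera_from_world': array([[-0.84045754,  0.54186858, -0.00309134,  0.53639804],
       [-0.45253128, -0.69873127,  0.55406683,  0.18217031],
       [ 0.29807139,  0.46706857,  0.83246645, -1.49905754],
       [ 0.        ,  0.        ,  0.        ,  1.        ]])}
top {'fx': 485.322326823265, 'fy': 485.322326823265, 'cx': 256.6885014968911, 'cy': 192.27847135209902, 'camera_from_world': array([[ 0.01621126, -0.99973035, -0.0166261 , -0.07316048],
       [ 0.99224416,  0.01403584,  0.12350921, -0.57838354],
       [-0.12324254, -0.01849939,  0.99220414, -1.20206542],
       [ 0.        ,  0.        ,  0.        ,  1.        ]])}
wrist {'fx': 297.3186396354542, 'fy': 297.3186396354542, 'cx': 255.63465723788954, 'cy': 184.1274783856291, 'hand_eye': array([[ 4.64773793e-04,  9.65228745e-01,  2.61406299e-01,
         6.57374046e-02],
       [ 9.99999892e-01, -4.46971747e-04, -1.27555320e-04,
         6.70535942e-04],
       [-6.27883145e-06,  2.61406330e-01, -9.65228849e-01,
        -1.43123287e-01],
       [ 0.00000000e+00,  0.00000000e+00,  0.00000000e+00,
         1.00000000e+00]])}
```

View pics/a_scene.png

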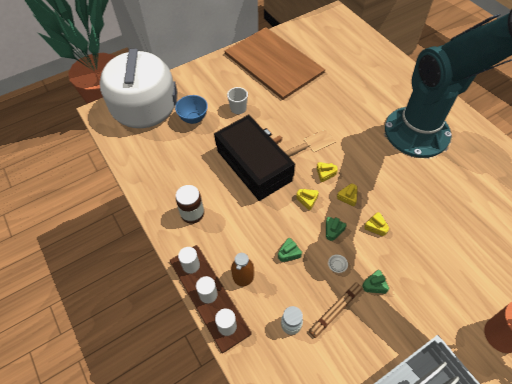

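View pics/a_top.png

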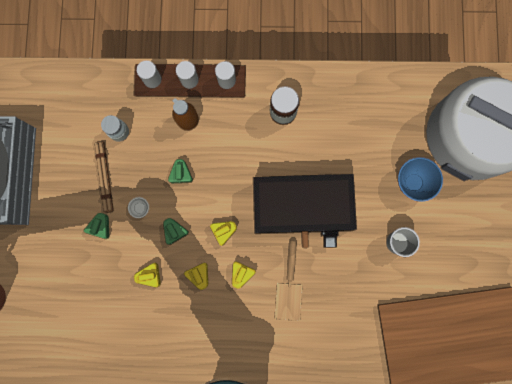

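View pics/a_wrist.png

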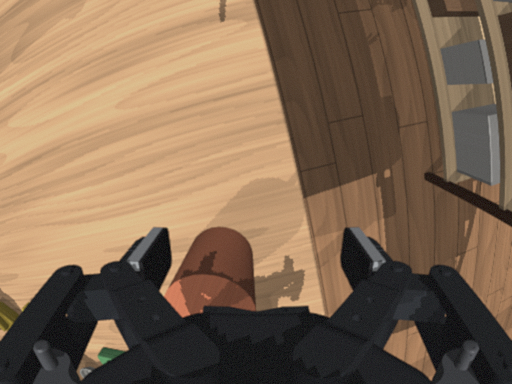

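```bash
cat > h.py <<'E'
from plant import robot, eyes
import cv2,numpy as np
from scipy.spatial.transform import Rotation as R
from scipy.optimize import least_squares
def snap(cam,name=None):
    o=robot.get_obs(); im=eyes.camera(cam)
    if name: cv2.imwrite(f"pics/{name}.png",cv2.cvtColor(im,cv2.COLOR_RGB2BGR))
    return im,o
def ray(cam,u,v,o=None):
    i=eyes.camera_info(cam)
    x=(u-i['cx'])/i['fx']; y=(v-i['cy'])/i['fy']
    if cam=='wrist':
        r=np.hypot(x,y); s=np.sin(r)/r if r>1e-9 else 1
        d=np.array([x*s,-y*s,-np.cos(r)]); H=i['hand_eye']
        Rt=R.from_quat(o['tcp_rot']).as_matrix()
        return Rt@H[:3,3]+o['position'], Rt@H[:3,:3]@d
    C=np.linalg.inv(i['camera_from_world']); 
    return C[:3,3], C[:3,:3]@np.array([x,-y,-1])
def proj(cam,p,o=None):
    i=eyes.camera_info(cam); p=np.asarray(p,float)
    if cam=='wrist':
        Rt=R.from_quat(o['tcp_rot']).as_matrix(); H=i['hand_eye']
        q=H[:3,:3].T@(Rt.T@(p-o['position'])-H[:3,3])
        a,b,c=q[0],-q[1],-q[2]; r=np.hypot(a,b); t=np.arctan2(r,c)
        return np.array([i['cx']+i['fx']*t*a/r,i['cy']+i['fy']*t*b/r])
    q=(i['camera_from_world']@np.r_[p,1])[:3]
    return np.array([i['cx']+i['fx']*q[0]/-q[2],i['cy']+i['fy']*-q[1]/-q[2]])
def onz(cam,u,v,z,o=None):
    c,d=ray(cam,u,v,o); return c+d*(z-c[2])/d[2]
def marks(cam,label,mc=0.2):
    return [(m['centre'][0]*512,m['centre'][1]*384,m['conf']) for m in eyes.mark_of(cam,label) if m['conf']>mc]
E
python3 - <<'E'
from h import *
Z=dict(button=.041,bay0=.035,bay1=.035,bay2=.035,lid_tab=.064,lid_hinge=.05,bento=0,mold0=0,chopsticks=0,cradle=.047,soy_dish=0,rice_paddle=0)
for cam in ["top","scene"]:
    snap(cam)
    for l,z in Z.items():
        for u,v,c in marks(cam,l,.15):
            print(cam,l,round(c,2),int(u),int(v),np.round(onz(cam,u,v,z),4))
E
```

```text
top button 0.58 331 243 [ 0.4532 -0.2525  0.041 ]
top bay0 0.37 118 130 [0.7353 0.2987 0.035 ]
top bay0 0.19 301 219 [ 0.5127 -0.18    0.035 ]
top bay1 0.37 118 130 [0.7353 0.2987 0.035 ]
top bay1 0.19 301 219 [ 0.5127 -0.18    0.035 ]
top bay2 0.37 118 130 [0.7353 0.2987 0.035 ]
top bay2 0.19 301 219 [ 0.5127 -0.18    0.035 ]
top lid_tab 0.9 306 240 [ 0.4578 -0.1901  0.064 ]
top lid_hinge 0.92 300 180 [ 0.6091 -0.1752  0.05  ]
top lid_hinge 0.6 306 206 [ 0.5447 -0.1895  0.05  ]
top bento 0.94 301 207 [ 0.5457 -0.1808  0.    ]
top mold0 0.89 220 233 [0.4753 0.0288 0.    ]
top mold0 0.83 175 230 [0.4811 0.1474 0.    ]
top mold0 0.79 197 275 [0.3657 0.0849 0.    ]
top mold0 0.72 178 176 [0.6239 0.1435 0.    ]
top mold0 0.65 100 224 [0.4926 0.3431 0.    ]
top mold0 0.61 154 273 [0.3691 0.1965 0.    ]
top mold0 0.56 242 274 [ 0.3701 -0.0295  0.    ]
top chopsticks 0.8 105 178 [0.616  0.3362 0.    ]
top cradle 0.68 302 221 [ 0.5049 -0.1812  0.047 ]
top soy_dish 0.65 141 209 [0.5335 0.2372 0.    ]
top rice_paddle 0.67 104 180 [0.6092 0.3398 0.    ]
scene button 0.58 264 129 [ 0.454 -0.264 
[... 566 characters left out ...]
scene bento 0.89 256 163 [ 0.5354 -0.1861  0.    ]
scene bento 0.29 293 325 [0.737  0.3106 0.    ]
scene mold0 0.88 373 227 [0.371  0.2019 0.    ]
scene mold0 0.88 323 173 [ 0.3768 -0.0347  0.    ]
scene mold0 0.83 304 203 [0.4949 0.0255 0.    ]
scene mold0 0.72 292 252 [0.619  0.1383 0.    ]
scene mold0 0.68 371 283 [0.4901 0.3334 0.    ]
scene mold0 0.58 332 230 [0.4811 0.1453 0.    ]
scene mold0 0.52 351 196 [0.3572 0.0845 0.    ]
scene chopsticks 0.67 265 152 [ 0.4872 -0.2062  0.    ]
scene chopsticks 0.59 336 311 [0.6204 0.34   0.    ]
scene cradle 0.58 334 229 [0.4937 0.1596 0.047 ]
scene soy_dish 0.73 340 262 [0.525 0.237 0.   ]
scene rice_paddle 0.56 308 147 [ 0.3538 -0.1466  0.    ]
```

>>> apply_moves:
  rows:
    - [-1,0.034,-0.032,0.01,0.03]
    - [-1,0.034,-0.032,0.01,0.03]
    - [-1,0.034,-0.032,0.01,0.03]
    - [-1,0.034,-0.032,0.01,0.03]
    - [-1,0.034,-0.032,0.01,0.03]
    - [-1,0.034,-0.032,0.01,0.03]
    - [-1,0.034,-0.032,0.01,0.03]
    - [-1,0.034,-0.032,0.01,0.03]
    - [-1,0.034,-0.032,0,0]
    - [-1,0.01,-0.045,0,0]
    - [-1,0.01,-0.045,0,0]
    - [-1,0.01,-0.045,0,0]

```text
time: 2.65
position: [0.5136, 0.2781, 0.3115]
tcp_rot: [0.003, 1.0, 0.0, 0.0]
contact_force: [-0.1, 0.1, 0.3]
width: -0.0
```

>>> apply_moves:
  rows:
    - [-1,0.0,-0.045,0,0]
    - [-1,0.0,-0.045,0,0]
    - [-1,0.0,-0.045,0,0]
    - [-1,0.0,-0.045,0,0]
    - [-1,0.0,-0.045,0,0]
    - [-1,0.0,-0.045,0,0]
    - [-1,0.0,-0.045,0,0]
    - [-1,0.0,-0.045,0,0]
    - [-1,0.0,-0.045,0,0]
    - [-1,0.0,-0.03,0,0]
    - [-1,0,0,0,0]

```text
time: 3.75
position: [0.5123, -0.161, 0.3118]
tcp_rot: [0.008, 1.0, -0.002, 0.0]
contact_force: [-0.4, 1.0, 0.6]
width: 0.0001
```

Run:
```python
from h import *
o=robot.get_obs(); print(o['position'],o['tcp_rot'],o['joint_pos'])
for cam in ["wrist","top","scene"]:
    im,o=snap(cam,"b_"+cam)
    for l,z in dict(button=.041,lid_tab=.064,lid_hinge=.05,bento=0,cradle=.047).items():
        for u,v,c in marks(cam,l,.3):
            print(cam,l,round(c,2),int(u),int(v),np.round(onz(cam,u,v,z,o),4))
```

```text
[ 0.5123039  -0.16104869  0.31183644] [ 8.02325098e-03  9.99966483e-01 -1.55682512e-03  4.86198269e-04] [ 0.00218951  0.26615698  0.26940858  1.95550806 -0.08404371  0.92907126
  1.86755578]
wrist button 0.59 189 115 [ 0.4585 -0.253   0.041 ]
wrist lid_tab 0.58 233 117 [ 0.4619 -0.1896  0.064 ]
wrist bento 0.91 243 174 [ 0.5539 -0.1807  0.    ]
wrist bento 0.46 470 165 [0.5399 0.2449 0.    ]
wrist bento 0.44 236 116 [ 0.4628 -0.1899  0.    ]
top button 0.55 331 241 [ 0.4569 -0.2535  0.041 ]
top cradle 0.56 283 110 [ 0.791 -0.13   0.047]
scene button 0.57 266 132 [ 0.454 -0.25   0.041]
scene lid_tab 0.71 278 138 [ 0.4491 -0.1918  0.064 ]
scene lid_hinge 0.92 241 166 [ 0.6021 -0.1711  0.05  ]
scene bento 0.71 256 164 [ 0.5383 -0.1822  0.    ]
scene cradle 0.76 264 152 [ 0.509  -0.1808  0.047 ]
```

View pics/b_wrist.png

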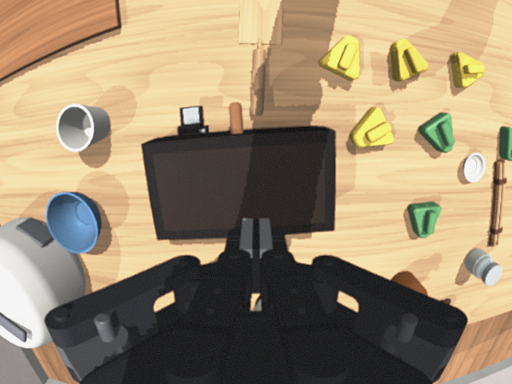

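Run:
```python
import cv2,numpy as np
a=cv2.imread('pics/a_top.png')[165:255,240:370]; a=cv2.resize(a,None,fx=6,fy=6,interpolation=cv2.INTER_CUBIC); cv2.imwrite('pics/z1.png',np.clip(a.astype(float)*1.8,0,255).astype('uint8'))
a=cv2.imread('pics/b_wrist.png')[95:245,130:350]; a=cv2.resize(a,None,fx=3.5,fy=3.5,interpolation=cv2.INTER_CUBIC); cv2.imwrite('pics/z2.png',np.clip(a.astype(float)*2,0,255).astype('uint8'))
```

```text
(no output)
```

View pics/z1.png

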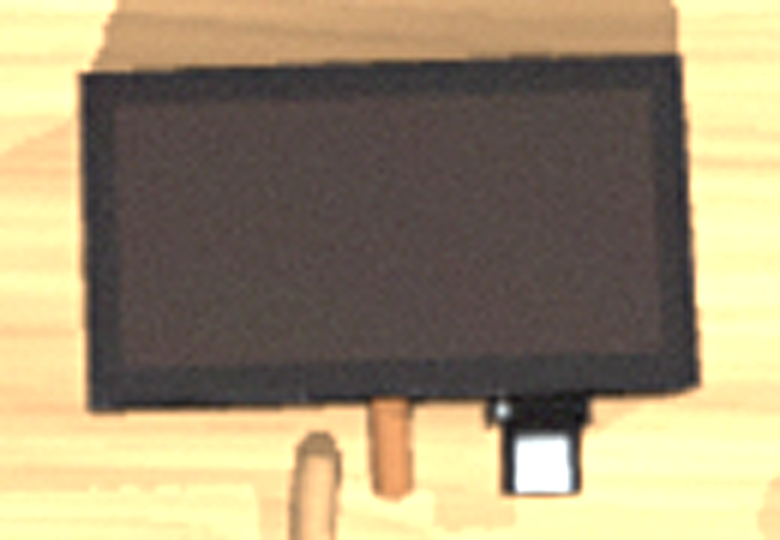

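View pics/z2.png

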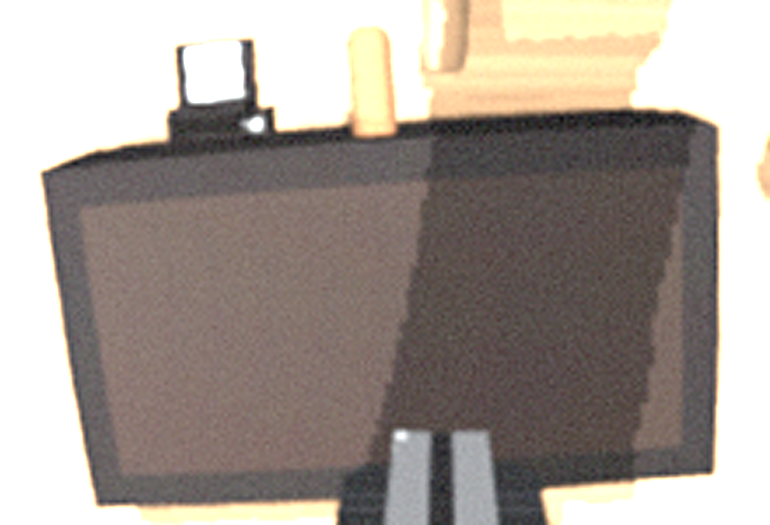

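Run:
```python
from h import *
o=robot.get_obs()
P={'FR':(142.9,145),'FL':(335,132),'BR':(158,238.7),'BL':(333.7,229.9)}
W={k:onz('wrist',*p,.094,o) for k,p in P.items()}
T={k:onz('top',*p,.094) for k,p in {'BL':(253.5,177.5),'BR':(353.2,174.6)}.items()}
for d in (W,T):
    for k in d: print(k,d[k].round(4))
L={'FR':(-.068,-.123),'FL':(-.068,.123),'BR':(.068,-.123),'BL':(.068,.123)}
def model(p,l): c,s=np.cos(p[2]),np.sin(p[2]); return np.array([p[0]+c*l[0]-s*l[1],p[1]+s*l[0]+c*l[1]])
for D in ([W],[W,T]):
    f=lambda p:np.concatenate([model(p,L[k])-d[k][:2] for d in D for k in d])
    r=least_squares(f,[.54,-.18,0]); print(r.x.round(4),(r.fun*1000).round(1))
p=r.x
for n,l in dict(button=(-.09,-.06),tab=(-.092,0)).items(): print(n,model(p,l))
```

```text
FR [ 0.4923 -0.2985  0.094 ]
FL [ 0.4788 -0.0558  0.094 ]
BR [ 0.6229 -0.291   0.094 ]
BL [ 0.61   -0.0493  0.094 ]
BL [ 0.6083 -0.0571  0.094 ]
BR [ 0.6187 -0.2993  0.094 ]
[ 0.551  -0.1736  0.0543] [-2.5 -1.6 -2.4  1.3  2.7 -1.8  2.2  2.1]
[ 0.5492 -0.1762  0.0449] [-5.5 -3.6 -3.1 -0.6 -0.2 -5.1  1.6 -1.   3.3  6.8  3.9  3.3]
button [ 0.46199762 -0.24017262]
tab [ 0.45730424 -0.18032304]
```

Run:
```python
from h import *
im,o=snap('wrist','c_wrist'); print(o['time'],o['position'],o['tcp_rot'])
for l,z in dict(button=.041,lid_tab=.064,soy_dish=.0,teacup=0,rice_bowl=0,furikake_jar=0).items():
    for u,v,c in marks('wrist',l,.3): print('w',l,round(c,2),int(u),int(v),onz('wrist',u,v,z,o).round(4))
snap('top','c_top'); 
for l,z in dict(button=.041,lid_tab=.064,soy_dish=.0,teacup=0,rice_bowl=0,furikake_jar=0).items():
    for u,v,c in marks('top',l,.3): print('t',l,round(c,2),int(u),int(v),onz('top',u,v,z,o).round(4))
a=im[95:245,130:350,::-1]; a=cv2.resize(a,None,fx=3.5,fy=3.5,interpolation=cv2.INTER_CUBIC); cv2.imwrite('pics/z3.png',np.clip(a.astype(float)*2,0,255).astype('uint8'))
```

```text
4.65 [ 0.51309293 -0.15500776  0.31130118] [3.44043804e-03 9.99994082e-01 2.89035846e-06 6.28389760e-06]
w button 0.56 185 113 [ 0.4556 -0.2527  0.041 ]
w lid_tab 0.89 230 114 [ 0.4587 -0.1863  0.064 ]
w soy_dish 0.93 466 164 [0.5355 0.2417 0.    ]
w soy_dish 0.34 465 258 [0.7399 0.2952 0.    ]
w teacup 0.91 92 121 [ 0.4595 -0.4299 -0.    ]
w teacup 0.53 503 143 [0.4887 0.3451 0.    ]
w rice_bowl 0.58 81 208 [ 0.6159 -0.4772  0.    ]
w rice_bowl 0.49 267 302 [ 0.8031 -0.1334  0.    ]
w rice_bowl 0.43 426 130 [0.477  0.1383 0.    ]
w furikake_jar 0.59 467 259 [0.7431 0.3016 0.    ]
t button 0.4 332 245 [ 0.447  -0.2549  0.041 ]
t soy_dish 0.91 140 208 [0.5372 0.2395 0.    ]
t teacup 0.85 397 242 [ 0.4582 -0.4277  0.    ]
t rice_bowl 0.73 413 182 [ 0.6167 -0.4739  0.    ]
t furikake_jar 0.73 119 132 [0.739  0.3058 0.    ]
```

View pics/z3.png

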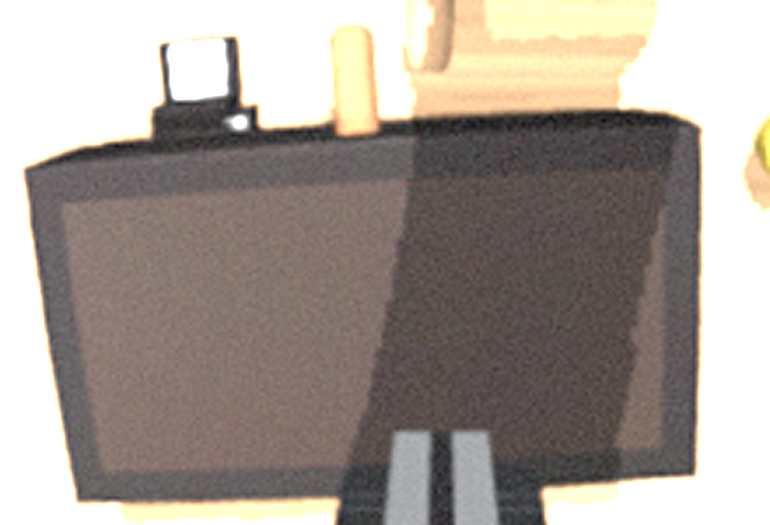

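```bash
cat > boxfit.py <<'E'
from h import *
o=dict(position=np.array([0.51309293,-0.15500776,0.31130118]),tcp_rot=np.array([3.44043804e-03,9.99994082e-01,0,0]))
q=lambda a,b:(130+a/3.5,95+b/3.5)
P={'FR':q(27,170),'FL':q(698,130),'BR':q(80,500),'BL':q(694,473)}
W={k:onz('wrist',*p,.094,o) for k,p in P.items()}
T={k:onz('top',*p,.094) for k,p in {'BL':(253.5,177.5),'BR':(353.2,174.6)}.items()}
L={'FR':(-.068,-.123),'FL':(-.068,.123),'BR':(.068,-.123),'BL':(.068,.123)}
def model(p,l): c,s=np.cos(p[2]),np.sin(p[2]); return np.array([p[0]+c*l[0]-s*l[1],p[1]+s*l[0]+c*l[1]])
for D in ([W],[W,T]):
    f=lambda p:np.concatenate([model(p,L[k])-d[k][:2] for d in D for k in d])
    r=least_squares(f,[.54,-.18,0]); print(r.x.round(4),(r.fun*1000).round(1))
p=r.x
print('tab',model(p,(-.092,0)),'btn',onz('wrist',*q(200,70),.043,o),'tabbase',onz('wrist',*q(358,133),.074,o),'tabtip',onz('wrist',*q(352,28),.074,o))
E
python3 boxfit.py
```

```text
[ 0.5503 -0.1811  0.0478] [-1.9 -1.4 -2.6  1.6  2.2 -2.1  2.3  2. ]
[ 0.5488 -0.1812  0.0464] [-3.6 -1.4 -4.   1.6  0.5 -2.3  0.9  1.8  2.7  2.   3.7 -1.5]
tab [ 0.45685631 -0.18543003] btn [ 0.45834686 -0.2496656   0.043     ] tabbase [ 0.48248001 -0.18412274  0.074     ] tabtip [ 0.44387494 -0.18570541  0.074     ]
```

>>> apply_moves:
  rows:
    - [-1,-0.032,-0.048,-0.03,0.04]
    - [-1,-0.032,-0.047,-0.04,0]
    - [-1,0,0,-0.05,0]
    - [-1,0,0,-0.05,0]
    - [-1,0,0,-0.05,0]
    - [-1,0,0,-0.02,0]
    - [-1,0,0,0,0]
    - [-1,0,0,-0.01,0]
    - [-1,0,0,-0.01,0]
    - [-1,0,0,0,0]
    - [-1,0,0,0,0]

```text
time: 6.45
position: [0.466, -0.2258, 0.0701]
tcp_rot: [-0.017, 1.0, -0.0, 0.001]
contact_force: [0.3, 0.7, 0.3]
width: -0.0001
```

Run:
```python
from h import *
o=robot.get_obs(); print(o['position'],o['contact_force'])
im,o=snap('scene','d_scene'); a=im[80:240,180:380,::-1]; cv2.imwrite('pics/z4.png',cv2.resize(a,None,fx=4,fy=4,interpolation=cv2.INTER_CUBIC))
```

```text
[ 0.46596111 -0.22581218  0.07007032] [0.27975336 0.72923831 0.31268682]
```

View pics/z4.png

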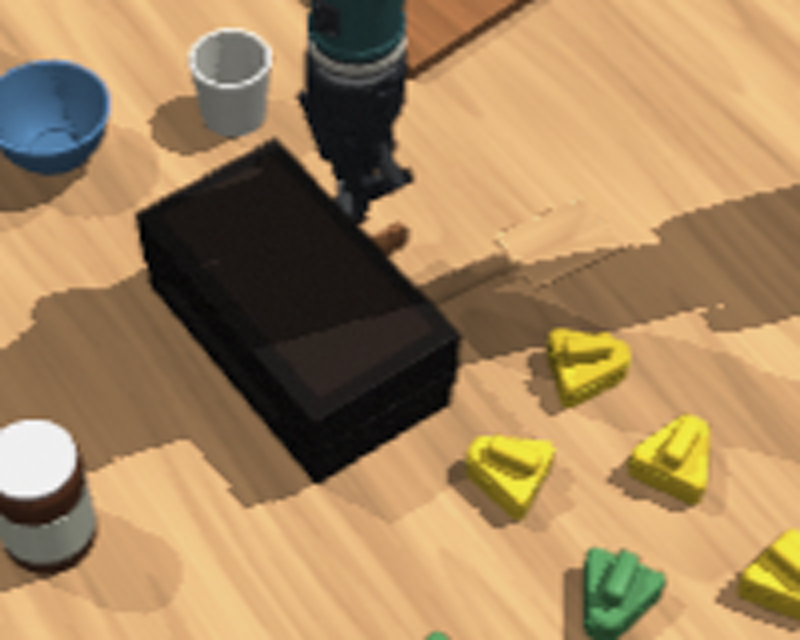

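>>> apply_moves:
  rows:
    - [-1,-0.015,-0.024,0,0]
    - [-1,0,0,0,0]
    - [-1,0,0,-0.01,0]
    - [-1,0,0,-0.01,0]
    - [-1,0,0,-0.005,0]
    - [-1,0,0,-0.005,0]
    - [-1,0,0,0,0]

```text
time: 7.2
position: [0.4503, -0.2487, 0.0387]
tcp_rot: [-0.017, 1.0, 0.001, -0.001]
contact_force: [0.7, 1.0, 2.5]
width: 0.0001
```

>>> apply_moves:
  rows:
    - [-1,0,0,-0.003,0]
    - [-1,0,0,-0.003,0]
    - [-1,0,0,-0.002,0]
    - [-1,0,0,0,0]
    - [-1,0,0,0,0]

```text
time: 7.7
position: [0.4499, -0.2493, 0.0323]
tcp_rot: [-0.016, 1.0, 0.0, -0.0]
contact_force: [-2.5, 2.0, 12.0]
width: 0.0001
```

```bash
cat > look.py <<'E'
import sys
from h import *
o=robot.get_obs(); print(o['time'],o['position'].round(4),o['contact_force'].round(1),o['width'])
cam,x0,y0,x1,y1,f,name=sys.argv[1:8]
x0,y0,x1,y1=map(int,(x0,y0,x1,y1)); 
im,o=snap(cam,name+'_full'); a=im[y0:y1,x0:x1,::-1]; a=cv2.resize(a,None,fx=float(f),fy=float(f),interpolation=cv2.INTER_CUBIC)
b=float(sys.argv[8]) if len(sys.argv)>8 else 1
cv2.imwrite(f'pics/{name}.png',np.clip(a.astype(float)*b,0,255).astype('uint8'))
E
python3 look.py scene 180 80 380 240 4 e1
```

```text
7.7 [ 0.4499 -0.2493  0.0323] [-2.5  2.  12. ] 0.00011484993161733499
```

View pics/e1.png

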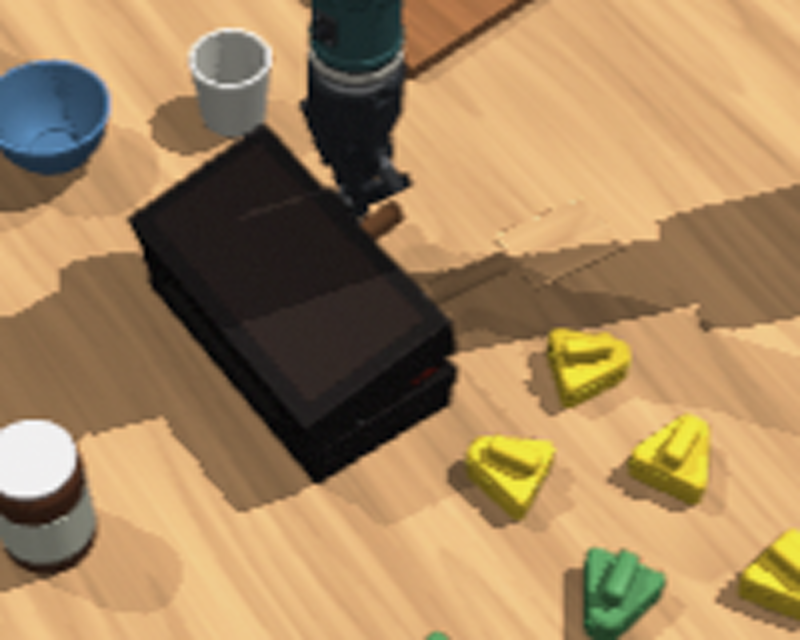

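>>> apply_moves:
  rows:
    - [-1,-0.015,0,0,0]
    - [-1,-0.03,-0.01,0.005,0]
    - [-1,-0.03,-0.01,0.02,0]
    - [-1,0,0,0.04,0]
    - [1,0,0,0.05,0]
    - [1,0,0,0.05,0]
    - [1,0,0,0.04,0]
    - [1,0,0,0,0]

```text
time: 8.55
position: [0.3789, -0.2722, 0.2418]
tcp_rot: [-0.016, 1.0, -0.003, 0.006]
contact_force: [-0.9, 0.2, -0.0]
width: 0.0581
```

```bash
python3 look.py scene 180 80 380 240 4 e2; python3 look.py wrist 0 0 512 384 1.5 e3
python3 - <<'E'
from h import *
for cam in ('scene','wrist','top'):
    im,o=snap(cam)
    print([(cam,*np.round(m,2)) for m in marks(cam,'lid_tab',.3)])
E
```

```text
8.55 [ 0.3789 -0.2722  0.2418] [-0.9  0.2 -0. ] 0.05808168460268717
8.6 [ 0.3775 -0.2709  0.2393] [-0.2 -0.4 -0.6] 0.06525042307174347
[('scene', np.float64(270.59), np.float64(127.49), np.float64(0.87))]
[('wrist', np.float64(334.18), np.float64(289.19), np.float64(0.6))]
[('top', np.float64(309.5), np.float64(228.52), np.float64(0.89))]
```

View pics/e2.png

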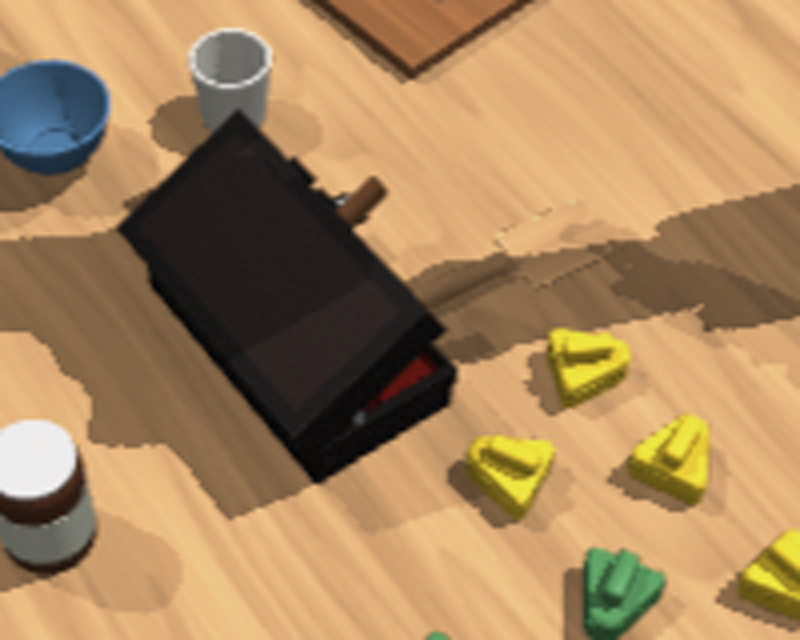

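View pics/e3.png

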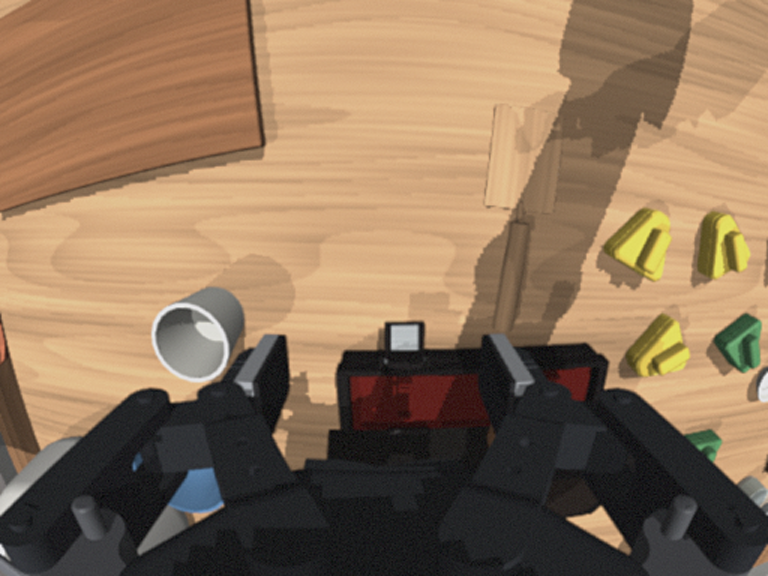

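```bash
cat >> h.py <<'E'
def tri(obs):
    A=[];b=[]
    for cam,u,v,o in obs:
        c,d=ray(cam,u,v,o); d=d/np.linalg.norm(d); M=np.eye(3)-np.outer(d,d); A.append(M); b.append(M@c)
    A=np.vstack(A);b=np.concatenate(b); x=np.linalg.lstsq(A,b,rcond=None)[0]; return x,np.abs(A@x-b).max()
BOX=(.549,-.181,.0465)
def b2w(l):
    c,s=np.cos(BOX[2]),np.sin(BOX[2]); return np.array([BOX[0]+c*l[0]-s*l[1],BOX[1]+s*l[0]+c*l[1],*l[2:]])
def tabpos(th,ext=0):
    r=np.hypot(.16+ext,.014);a=th+np.arctan2(.014,.16+ext)
    return b2w((.068-r*np.cos(a),0,.05+r*np.sin(a)))
E
python3 - <<'E'
from h import *
print(tri([('scene',270.6,127.5,None),('top',309.5,228.5,None)]))
for t in np.arange(.4,1.8,.1): print(round(t,2),tabpos(t).round(4),tabpos(t,.006).round(4))
E
```

```text
(array([ 0.48303072, -0.18856153,  0.14240826]), np.float64(0.000809602185472269))
0.4 [ 0.4752 -0.1844  0.1252] [ 0.4696 -0.1847  0.1275]
0.5 [ 0.4834 -0.1841  0.139 ] [ 0.4781 -0.1843  0.1419]
0.6 [ 0.4929 -0.1836  0.1519] [ 0.488  -0.1838  0.1553]
0.7 [ 0.5037 -0.1831  0.1638] [ 0.4991 -0.1833  0.1676]
0.8 [ 0.5156 -0.1826  0.1745] [ 0.5114 -0.1827  0.1788]
0.9 [ 0.5285 -0.182   0.184 ] [ 0.5248 -0.1821  0.1887]
1.0 [ 0.5423 -0.1813  0.1922] [ 0.5391 -0.1815  0.1972]
1.1 [ 0.5569 -0.1806  0.1989] [ 0.5542 -0.1808  0.2043]
1.2 [ 0.572  -0.1799  0.2042] [ 0.5699 -0.18    0.2098]
1.3 [ 0.5876 -0.1792  0.2079] [ 0.586  -0.1793  0.2137]
1.4 [ 0.6035 -0.1785  0.2101] [ 0.6025 -0.1785  0.216 ]
1.5 [ 0.6196 -0.1777  0.2106] [ 0.6191 -0.1777  0.2166]
1.6 [ 0.6356 -0.177   0.2095] [ 0.6357 -0.177   0.2155]
1.7 [ 0.6514 -0.1762  0.2069] [ 0.6522 -0.1762  0.2128]
```

>>> apply_moves:
  rows:
    - [1,0.025,0.021,0,0.01]
    - [1,0.025,0.021,0,0]
    - [1,0.025,0.021,0,0]
    - [1,0.025,0.021,-0.01,0]
    - [1,0,0,-0.03,0]
    - [1,0,0,0,0]
    - [1,0,0,0,0]

```text
time: 9.65
position: [0.4742, -0.186, 0.1956]
tcp_rot: [-0.021, 1.0, 0.0, -0.002]
contact_force: [-0.7, 0.2, 0.3]
width: 0.0851
```

```bash
python3 look.py scene 180 80 380 240 4 f1
```

```text
9.65 [ 0.4742 -0.186   0.1956] [-0.7  0.2  0.3] 0.08508317738704266
```

View pics/f1.png

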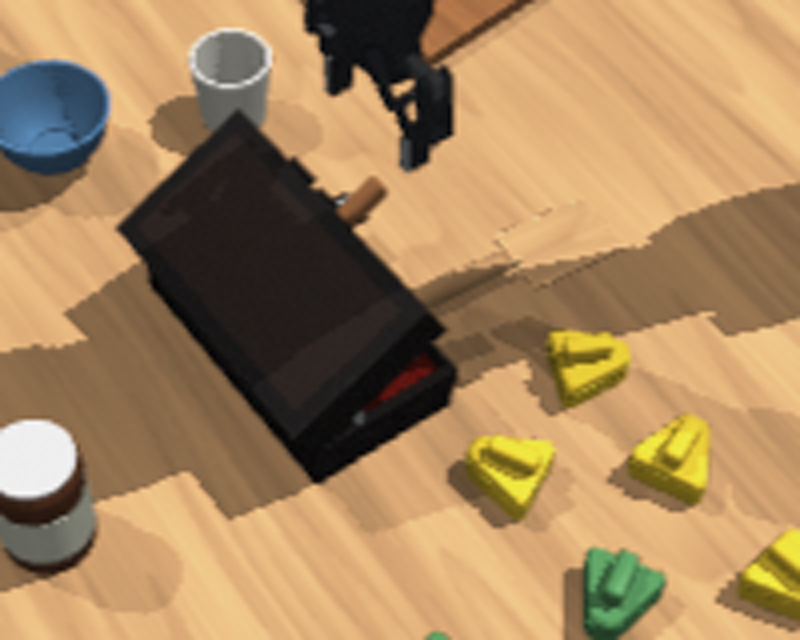

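>>> apply_moves:
  rows:
    - [1,0.002,0,-0.035,0]
    - [1,0,0,-0.037,0]
    - [1,0,0,0,0]
    - [-1,0,0,0,0]
    - [-1,0,0,0,0]
    - [-1,0,0,0,0]
    - [-1,0,0,0,0]
    - [-1,0,0,0,0]
    - [-1,0,0,0,0]
  squeeze: 30

```text
time: 10.6
position: [0.4778, -0.186, 0.1251]
tcp_rot: [-0.022, 1.0, -0.0, 0.001]
contact_force: [-0.6, -1.8, 1.9]
width: 0.0151
```

```bash
python3 look.py scene 180 80 380 240 4 f2
```

```text
10.6 [ 0.4778 -0.186   0.1251] [-0.6 -1.8  1.9] 0.015087452675015912
```

View pics/f2.png

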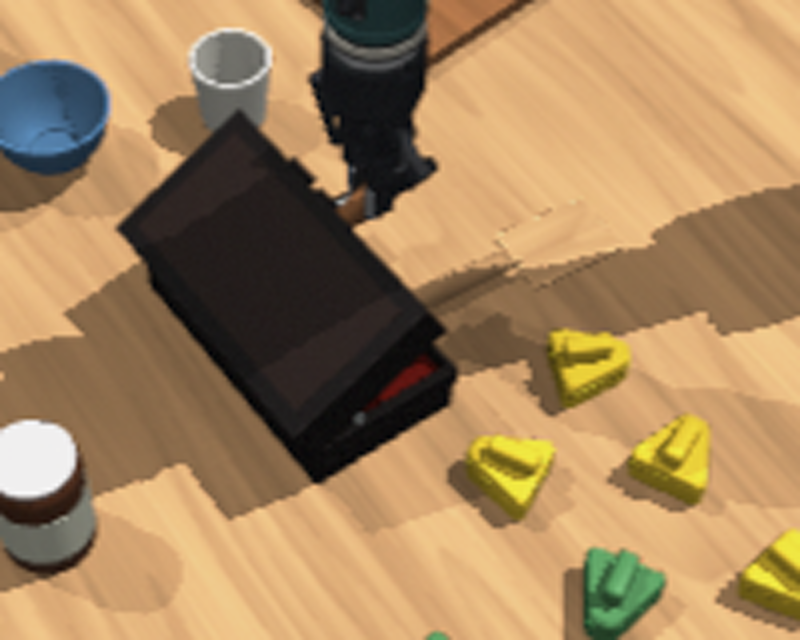

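>>> apply_moves:
  rows:
    - [-1,0.005,0,0.0067,0]
    - [-1,0.005,0,0.0067,0]
    - [-1,0.0055,0,0.0062,0]
    - [-1,0.0055,0,0.0062,0]
    - [-1,0.006,0.001,0.0056,0]
    - [-1,0.006,0.001,0.0056,0]
    - [-1,0.0067,0,0.005,0]
    - [-1,0.0067,0.001,0.005,0]
    - [-1,0.0071,0,0.0043,0]
    - [-1,0.0071,0.001,0.0043,0]

```text
time: 11.65
position: [0.5387, -0.1831, 0.1805]
tcp_rot: [-0.021, 1.0, -0.001, 0.0]
contact_force: [0.9, -6.5, -4.5]
width: 0.0157
```

```bash
python3 look.py scene 180 80 380 240 4 f3
```

```text
11.65 [ 0.5387 -0.1831  0.1805] [ 0.9 -6.5 -4.5] 0.015693048237964302
```

View pics/f3.png

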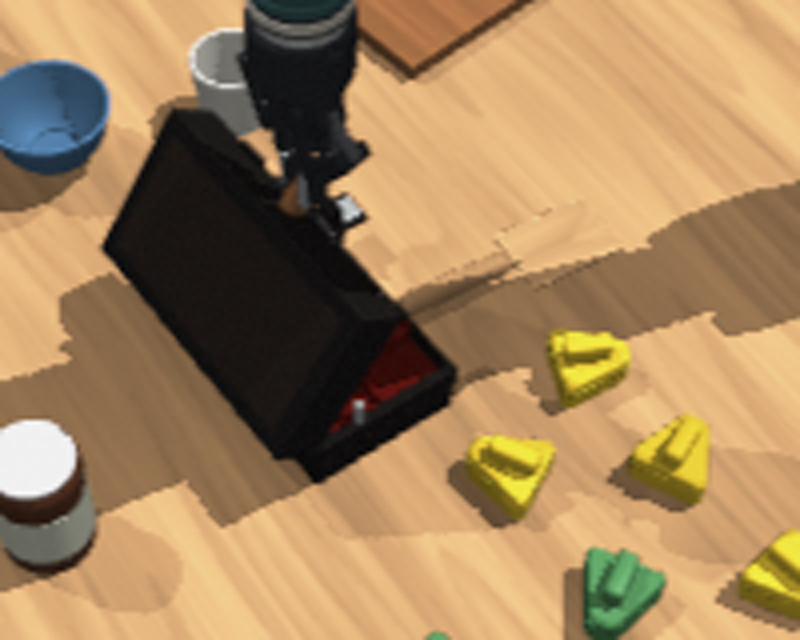

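>>> apply_moves:
  rows:
    - [-1,0.0076,-0.001,0.0036,0]
    - [-1,0.0076,-0.001,0.0036,0]
    - [-1,0.0078,0,0.0028,0]
    - [-1,0.0078,0,0.0028,0]
    - [-1,0.008,0,0.002,0]
    - [-1,0.008,0,0.002,0]
    - [-1,0.0082,0,0.0012,0]
    - [-1,0.0082,0,0.0012,0]
    - [-1,0.0083,0,0.0003,0]
    - [-1,0.0083,0,0.0003,0]

```text
time: 12.7
position: [0.6191, -0.1795, 0.1998]
tcp_rot: [-0.023, 1.0, 0.003, -0.0]
contact_force: [-1.7, 6.6, 0.3]
width: 0.0153
```

>>> apply_moves:
  rows:
    - [-1,0.0083,0,-0.0005,0]
    - [-1,0.0083,0,-0.0005,0]
    - [-1,0.0083,0,-0.0013,0]
    - [-1,0.0083,0,-0.0013,0]
    - [-1,0.004,0,-0.0008,0]
    - [-1,0,0,0,0]
    - [-1,0,0,0,0]

```text
time: 13.4
position: [0.6572, -0.1777, 0.1952]
tcp_rot: [-0.023, 1.0, 0.003, 0.001]
contact_force: [-2.0, 8.7, -0.2]
width: 0.0154
```

```bash
python3 look.py scene 180 80 380 240 4 f4
```

```text
13.4 [ 0.6572 -0.1777  0.1952] [-2.   8.7 -0.2] 0.015382127177289496
```

View pics/f4.png

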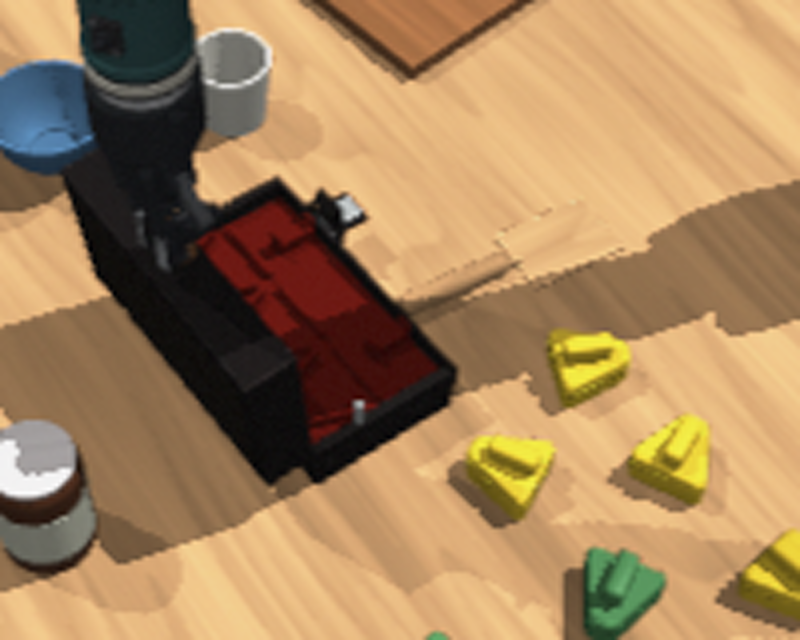

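>>> apply_moves:
  rows:
    - [1,0,0,0,0]
    - [1,0,0,0,0]
    - [1,0,0,0,0]
    - [1,0,0,0,0]
    - [1,0,0,0.03,0]
    - [1,0,0,0.05,0]
    - [1,-0.04,0,0.04,0]
    - [1,-0.05,0,0,0]
    - [1,-0.05,0,0,0]
    - [1,-0.05,0,0,0]
    - [1,0,0,0,0]
    - [1,0,0,0,0]

```text
time: 14.65
position: [0.4687, -0.1843, 0.3113]
tcp_rot: [-0.021, 1.0, -0.0, 0.001]
contact_force: [1.4, -0.2, -0.4]
width: 0.0854
```

```bash
python3 look.py scene 180 80 380 240 4 g1;  python3 look.py wrist 0 0 512 384 1.5 g2 1.5
python3 - <<'E'
from h import *
for cam in ('scene','wrist','top'):
    im,o=snap(cam,'g_'+cam)
    for l in ('lid_tab','bay0','cradle'): print(l,[(cam,*np.round(m,2)) for m in marks(cam,l,.3)])
    if cam=='wrist':print(o['position'],o['tcp_rot'])
E
```

```text
14.65 [ 0.4687 -0.1843  0.3113] [ 1.4 -0.2 -0.4] 0.08537609045362933
14.7 [ 0.4707 -0.1841  0.3116] [ 0.2 -0.3  1. ] 0.08555503735411125
lid_tab [('scene', np.float64(223.49), np.float64(140.58), np.float64(0.74))]
bay0 [('scene', np.float64(233.11), np.float64(147.61), np.float64(0.73)), ('scene', np.float64(244.79), np.float64(160.9), np.float64(0.6))]
cradle []
lid_tab [('wrist', np.float64(256.51), np.float64(176.49), np.float64(0.36))]
bay0 [('wrist', np.float64(252.98), np.float64(221.18), np.float64(0.91)), ('wrist', np.float64(301.0), np.float64(218.3), np.float64(0.82)), ('wrist', np.float64(206.39), np.float64(216.19), np.float64(0.62))]
cradle [('wrist', np.float64(252.52), np.float64(177.79), np.float64(0.72)), ('wrist', np.float64(473.09), np.float64(199.3), np.float64(0.31))]
[ 0.47132668 -0.18370273  0.31089638] [-2.20731740e-02  9.99756251e-01 -2.68337682e-04  3.75265614e-04]
lid_tab [('top', np.float64(307.3), np.float64(149.41), np.float64(0.92)), ('top', np.float64(186.88), np.float64(120.0), np.float64(0.5))]
bay0 [('top', np.float64(302.18), np.float64(196.11), np.float64(0.95)), ('top', np.float64(277.61), np.float64(195.42), np.float64(0.77)), ('top', np.float64(303.21), np.float64(206.52), np.float64(0.74)), ('top', np.float64(327.12), np.float64(192.38), np.float64(0.66))]
cradle [('top', np.float64(302.9), np.float64(222.41), np.float64(0.62))]
```

View pics/g1.png

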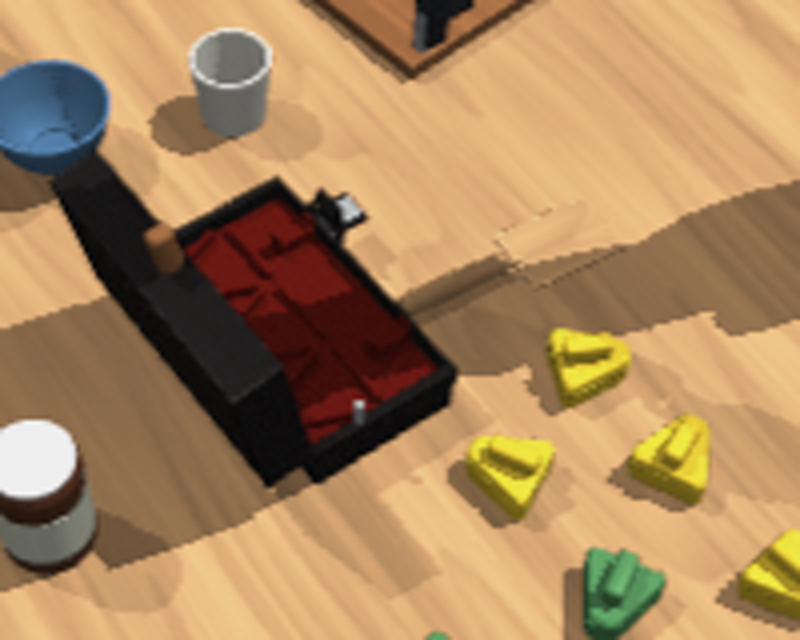

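View pics/g2.png

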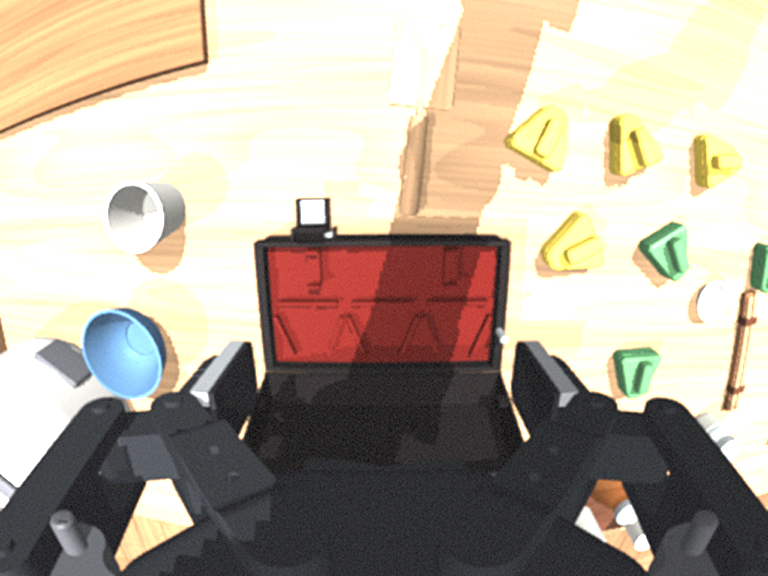

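Run:
```python
from h import *
a=cv2.imread('pics/g_wrist.png')[125:265,160:350]; cv2.imwrite('pics/g3.png',np.clip(cv2.resize(a,None,fx=4,fy=4,interpolation=cv2.INTER_CUBIC)*1.6,0,255).astype('uint8'))
a=cv2.imread('pics/g_top.png')[130:260,240:370]; cv2.imwrite('pics/g4.png',np.clip(cv2.resize(a,None,fx=4.5,fy=4.5,interpolation=cv2.INTER_CUBIC)*1.6,0,255).astype('uint8'))
o=dict(position=np.array([0.47132668,-0.18370273,0.31089638]),tcp_rot=np.array([-2.20731740e-02,9.99756251e-01,-2.68e-4,3.75e-4]))
for u,v in((252.98,221.18),(301,218.3),(206.39,216.19)): print('w',onz('wrist',u,v,.035,o).round(4))
for u,v in((302.18,196.11),(277.61,195.42),(327.12,192.38)): print('t',onz('top',u,v,.035).round(4))
print(onz('wrist',252.5,177.8,.047,o),onz('top',302.9,222.4,.047))
for l in ((0,0,0),(0.01,0,0),(.01,.074,0),(.01,-.074,0)): print(b2w(l))
```

```text
w [ 0.5779 -0.1826  0.035 ]
w [ 0.5703 -0.1095  0.035 ]
w [ 0.5734 -0.2539  0.035 ]
t [ 0.5713 -0.1802  0.035 ]
t [ 0.5722 -0.1178  0.035 ]
t [ 0.5817 -0.2435  0.035 ]
[ 0.50709601 -0.18609849  0.047     ] [ 0.50367543 -0.18143471  0.047     ]
[ 0.549 -0.181  0.   ]
[ 0.55898919 -0.18053517  0.        ]
[ 0.55554943 -0.10661516  0.        ]
[ 0.56242895 -0.25445518  0.        ]
```

View pics/g3.png

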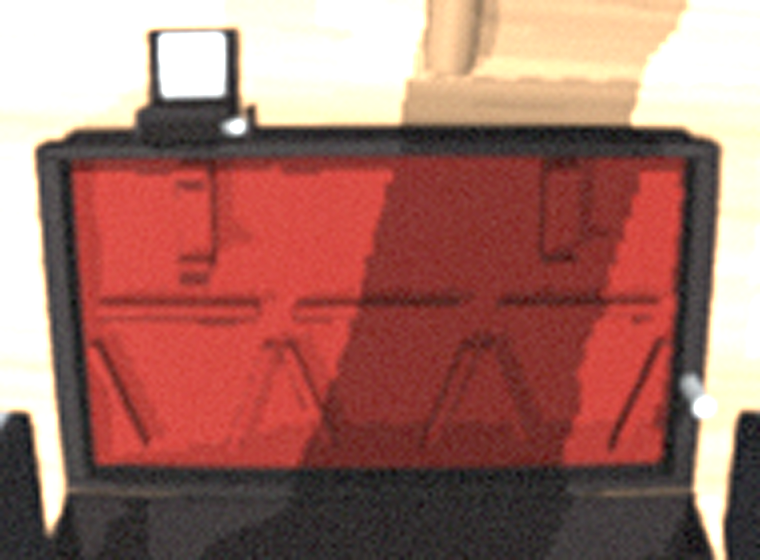

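View pics/g4.png

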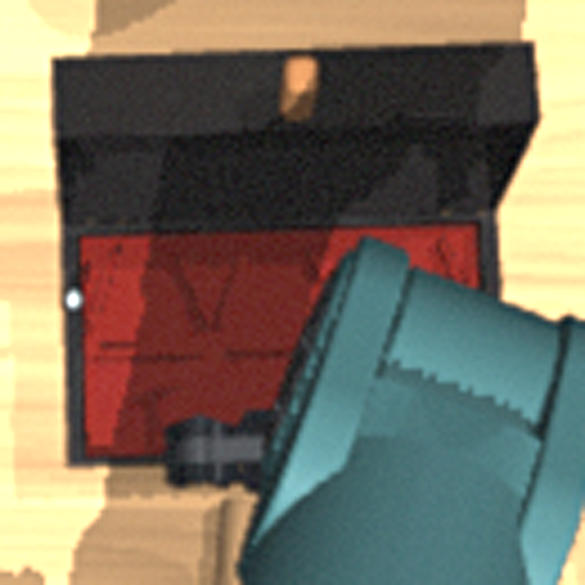

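```bash
cat > fit2.py <<'E'
from h import *
from boxfit import model
o=dict(position=np.array([0.47132668,-0.18370273,0.31089638]),tcp_rot=np.array([-2.20731740e-02,9.99756251e-01,-2.68e-4,3.75e-4]))
q=lambda a,b:(160+a/4,125+b/4)
t=lambda a,b:(240+a/4.5,130+b/4.5)
W={'FR':q(38,150),'FL':q(720,147)}
T={'FL':t(68,465)}
L={'FR':(-.068,-.123),'FL':(-.068,.123)}
R_=[(onz('wrist',*v,.05,o)[:2],L[k]) for k,v in W.items()]+[(onz('top',*v,.05)[:2],L[k]) for k,v in T.items()]
for a,l in R_: print(a.round(4))
f=lambda p:np.concatenate([model(p,l)-a for a,l in R_])
r=least_squares(f,[.55,-.18,.047]); print(r.x.round(4),(r.fun*1000).round(1))
print('hinge seam',onz('wrist',*q(66,490),.05,o),onz('wrist',*q(697,490),.05,o))
print('lips',[onz('wrist',*q(x,302),.04,o).round(4) for x in(180,382,578)],[onz('wrist',*q(x,400),.04,o).round(4) for x in(187,378,578)])
print('saddles',[onz('wrist',*q(x,y),.05,o).round(4) for x,y in((197,220),(565,220))])
def inv(w,p=BOX):
    c,s=np.cos(p[2]),np.sin(p[2]); d=np.asarray(w[:2])-p[:2]; return np.array([c*d[0]+s*d[1],-s*d[0]+c*d[1]])
for n,uv,z in (('lipR',(180,302),.04),('lipM',(382,302),.04),('lipL',(578,302),.04),('apM',(378,400),.04),('seamR',(66,490),.05),('seamL',(697,490),.05)):
    print(n,inv(onz('wrist',*q(*uv),z,o)).round(4))
E
python3 fit2.py
```

```text
[ 0.5504 -0.1811  0.0478] [-1.9 -1.4 -2.6  1.6  2.2 -2.1  2.3  2. ]
[ 0.5488 -0.1812  0.0464] [-3.6 -1.4 -4.   1.6  0.5 -2.3  0.8  1.8  2.7  2.   3.7 -1.6]
tab [ 0.45687501 -0.18544957] btn [ 0.45837465 -0.24969129  0.043     ] tabbase [ 0.48250786 -0.18414802  0.074     ] tabtip [ 0.44390277 -0.1857307   0.074     ]
[ 0.489  -0.3051]
[ 0.4771 -0.0631]
[ 0.4744 -0.0624]
[ 0.5503 -0.1808  0.0544] [ 0.1 -2.2 -1.4  1.4  1.3  0.7]
hinge seam [ 0.62314687 -0.30001372  0.05      ] [ 0.61206742 -0.05435809  0.05      ]
lips [array([ 0.5465, -0.255 ,  0.04  ]), array([ 0.5429, -0.1803,  0.04  ]), array([ 0.5399, -0.1078,  0.04  ])] [array([ 0.5858, -0.2527,  0.04  ]), array([ 0.5819, -0.18  ,  0.04  ]), array([ 0.5791, -0.104 ,  0.04  ])]
saddles [array([ 0.5122, -0.2471,  0.05  ]), array([ 0.5064, -0.1172,  0.05  ])]
lipR [-0.0059 -0.0738]
lipM [-0.0061  0.001 ]
lipL [-0.0057  0.0735]
apM [ 0.033  -0.0006]
seamR [ 0.0685 -0.1223]
seamL [0.0689 0.1236]
```

>>> apply_moves:
  rows:
    - [1,0.01,0.045,0.01,0]
    - [1,0.01,0.045,0.01,0]
    - [1,0.01,0.045,0.01,0]
    - [1,0.01,0.045,0.01,0]
    - [1,0.01,0.045,0,0]
    - [1,0.01,0.045,0,0]
    - [1,0.01,0.045,0,0]
    - [1,0.01,0.045,0,0]
    - [1,0.01,0.045,0,0]
    - [1,0,0,0,0]
    - [1,0,0,0,0]
    - [1,0,0,0,0]

```text
time: 16.55
position: [0.5597, 0.2196, 0.3506]
tcp_rot: [-0.021, 1.0, -0.001, -0.0]
contact_force: [-0.4, 0.5, 0.3]
width: 0.0854
```

Run:
```python
from h import *
robot.get_obs()
im,o=snap('wrist','h_wrist'); cv2.imwrite('pics/h1.png',cv2.resize(im[:,:,::-1],None,fx=1.5,fy=1.5))
print(o['time'],o['position'],o['tcp_rot'],o['joint_pos'].round(2))
for l in ('mold0','chopsticks','soy_dish','furikake_jar','cruet','tea_caddy'):
    for u,v,c in marks('wrist',l,.3): print(l,round(c,2),int(u),int(v),onz('wrist',u,v,0,o).round(4))
im,_=snap('top','h_top')
for l in ('mold0','chopsticks'):
    for u,v,c in marks('top',l,.3): print('top',l,round(c,2),int(u),int(v),onz('top',u,v,0).round(4))
```

```text
16.55 [0.55971537 0.21963897 0.35060883] [-2.07234988e-02  9.99785005e-01 -6.56375700e-04 -2.21299620e-04] [-0.48  0.32  0.04  1.77 -0.01  1.06  1.18]
mold0 0.98 174 31 [0.3672 0.0744 0.    ]
mold0 0.97 250 27 [0.3612 0.2027 0.    ]
mold0 0.91 221 185 [0.6331 0.1644 0.    ]
mold0 0.85 208 95 [0.4798 0.1382 0.    ]
mold0 0.78 329 108 [0.491  0.3412 0.    ]
mold0 0.77 118 38 [ 0.3713 -0.0311  0.    ]
mold0 0.69 138 97 [0.4813 0.0149 0.    ]
soy_dish 0.86 270 132 [0.5371 0.2428 0.    ]
furikake_jar 0.8 295 245 [0.743  0.3014 0.    ]
furikake_jar 0.42 60 39 [ 0.3564 -0.1628  0.    ]
furikake_jar 0.38 45 154 [ 0.5844 -0.2036 -0.    ]
cruet 0.67 198 257 [0.7781 0.119  0.    ]
cruet 0.39 86 257 [ 0.8051 -0.1335  0.    ]
tea_caddy 0.73 86 254 [ 0.7974 -0.1314  0.    ]
tea_caddy 0.52 70 149 [ 0.574  -0.1376  0.    ]
top mold0 0.73 100 225 [0.4906 0.3427 0.    ]
top mold0 0.72 196 275 [0.3661 0.0877 0.    ]
top mold0 0.66 242 273 [ 0.3719 -0.0319  0.    ]
top mold0 0.61 165 172 [0.6326 0.1775 0.    ]
top mold0 0.61 173 231 [0.4784 0.1507 0.    ]
top mold0 0.58 223 231 [0.4791 0.0209 0.    ]
top mold0 0.56 154 271 [0.3744 0.197  0.    ]
top mold0 0.51 303 194 [ 0.5784 -0.1872  0.    ]
top chopsticks 0.62 107 178 [0.6157 0.3309 0.    ]
```

View pics/h1.png

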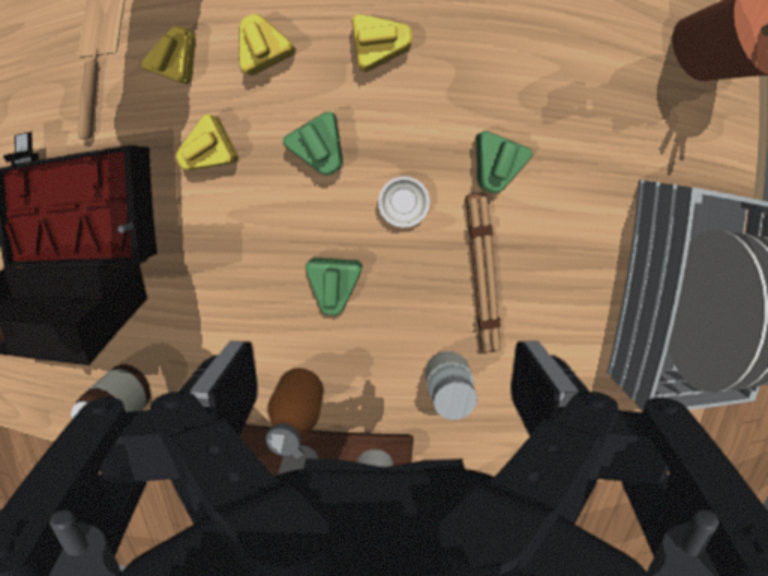

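```bash
cat > moldfit.py <<'E'
from h import *
from scipy.optimize import minimize
def circ(c,r,n=10): a=np.linspace(0,2*np.pi,n,endpoint=False); return np.c_[c[0]+r*np.cos(a),c[1]+r*np.sin(a)]
r=.008
base=np.vstack([circ((-.024+r,.031-r),r),circ((-.024+r,-.031+r),r),circ((.036-r,0),r)])
rid=np.array([[sx*.02,sy*.008] for sx in(-1,1) for sy in(-1,1)])
def pts(x,y,yaw,z0=0):
    c,s=np.cos(yaw),np.sin(yaw); M=np.array([[c,-s],[s,c]])
    f=lambda P,z:np.c_[P@M.T+[x,y],np.full(len(P),z+z0)]
    return [np.vstack([f(base,0),f(base,.03)]),np.vstack([f(rid,.03),f(rid,.048)])]
S=4
def greenmask(im):
    h=cv2.cvtColor(im,cv2.COLOR_RGB2HSV); return ((h[...,0]>52)&(h[...,0]<95)&(h[...,1]>90)&(h[...,2]>25)).astype('uint8')
def fit(views,xy,yaw0=None,z0=0,win=.07):
    # views: list of (cam,im,o)
    M=[]
    for cam,im,o in views:
        u,v=proj(cam,(*xy,.02+z0),o); w=40
        x0,y0=int(u)-w,int(v)-w; x0=max(0,x0);y0=max(0,y0)
        m=greenmask(im)[y0:y0+2*w,x0:x0+2*w]
        n,lab,st,ce=cv2.connectedComponentsWithStats(m)
        if n<2: continue
        d=[np.hypot(ce[i][0]-(u-x0),ce[i][1]-(v-y0)) if st[i,4]>30 else 1e9 for i in range(1,n)]; k=1+int(np.argmin(d))
        m=cv2.morphologyEx((lab==k).astype('uint8'),cv2.MORPH_CLOSE,np.ones((3,3)))
        M.append((cam,o,x0,y0,cv2.resize(m,None,fx=S,fy=S,interpolation=cv2.INTER_NEAREST)))
    def cost(p):
        t=0
        for cam,o,x0,y0,m in M:
            g=np.zeros_like(m)
            for P in pts(*p,z0):
                uv=np.array([proj(cam,q,o) for q in P]); uv=((uv-[x0,y0]+.5)*S).astype(np.float32)
                cv2.fillConvexPoly(g,np.round(cv2.convexHull(uv)[:,0]).astype(np.int32),1)
            t+=1-(g&m).sum()/max(1,(g|m).sum())
        return t/len(M)
    best=None
    for y0_ in (np.arange(-3,3,.6) if yaw0 is None else [yaw0]):
        q=minimize(cost,[*xy,y0_],method='Nelder-Mead',options=dict(initial_simplex=np.array([[*xy,y0_]]*4)+np.array([[0,0,0],[.01,0,0],[0,.01,0],[0,0,.4]]),xatol=2e-4,fatol=1e-4,maxiter=80))
        if best is None or q.fun<best.fun: best=q
    return best.x,best.fun
E
cat > m1.py <<'E'
from moldfit import *
o=dict(position=np.array([0.55971537,0.21963897,0.35060883]),tcp_rot=np.array([-2.07234988e-02,9.99785005e-01,-6.56e-04,-2.2e-04]))
w=cv2.imread('pics/h_wrist.png')[:,:,::-1]; t=cv2.imread('pics/h_top.png')[:,:,::-1]
for n,xy in dict(A=(.633,.165),B=(.48,.145),C=(.491,.341)).items():
    a,f=fit([('wrist',w,o)],xy); b,g=fit([('top',t,None)],xy,a[2])
    print(n,a.round(4),round(f,3),'top',b.round(4),round(g,3))
E
python3 m1.py
```

```text
Traceback (most recent call last):
  File "m1.py", line 5, in <module>
    a,f=fit([('wrist',w,o)],xy); b,g=fit([('top',t,None)],xy,a[2])
        ~~~^^^^^^^^^^^^^^^^^^^^
  File "moldfit.py", line 37, in fit
    q=minimize(cost,[*xy,y0_],method='Nelder-Mead',options=dict(initial_simplex=np.array([[*xy,y0_]]*4)+np.array([[0,0,0],[.01,0,0],[0,.01,0],[0,0,.4]]),xatol=2e-4,fatol=1e-4,maxiter=80))
  File "moldfit.py", line 31, in cost
    uv=np.array([proj(cam,q,o) for q in P]); uv=((uv-[x0,y0]+.5)*S).astype(np.float32)
                 ~~~~^^^^^^^^^
  File "h.py", line 20, in proj
    i=eyes.camera_info(cam); p=np.asarray(p,float)
ValueError: time passes only in moves, steps and waits
```

```bash
sed -i 's/eyes.camera_info(cam)/INFO(cam)/' h.py
python3 - <<'E'
s=open('h.py').read()
s=s.replace("def snap","import functools\n@functools.lru_cache\ndef INFO(c): return eyes.camera_info(c)\ndef snap",1)
open('h.py','w').write(s)
E
python3 m1.py; python3 -c "
from h import *;print(robot.get_obs()['time'])"
```

```text
A [0.6354 0.1654 0.0822] 0.369 top [0.6332 0.167  0.0283] 0.108
B [ 0.4804  0.1323 -1.0182] 0.875 top [ 0.4799  0.1454 -1.5021] 0.139
C [0.4908 0.3397 2.0555] 0.756 top [0.4868 0.3461 1.8038] 0.147
17.05
```

Run:
```python
from moldfit import *
w=cv2.imread('pics/h_wrist.png')[:,:,::-1]
m=greenmask(np.ascontiguousarray(w))
cv2.imwrite('pics/mk.png',cv2.resize(np.vstack([m[50:230,180:380]*255]),None,fx=3,fy=3))
h=cv2.cvtColor(np.ascontiguousarray(w),cv2.COLOR_RGB2HSV)
for u,v in((220,190),(225,180),(205,98),(215,85),(330,105)): print(h[v,u],w[v,u])
```

```text
[ 64  87 143] [ 94 143 100]
[64 94 79] [50 79 54]
[65 92 94] [60 94 66]
[ 65  90 128] [ 83 128  90]
[ 63  84 106] [ 71 106  74]
```

View pics/mk.png

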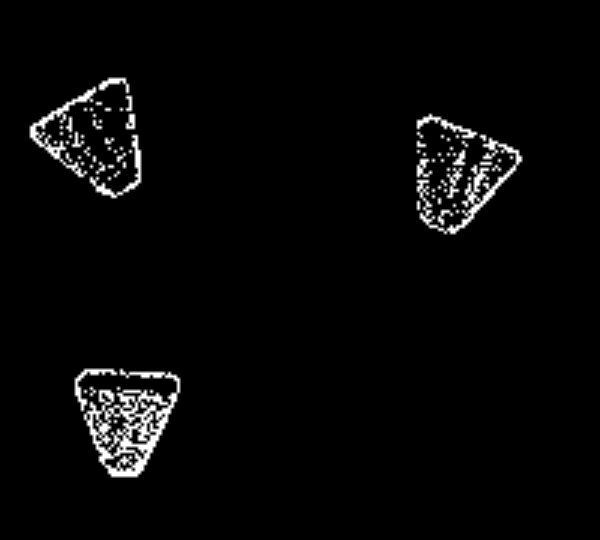

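```bash
sed -i 's/h\[...,1\]>90/h[...,1]>45/' moldfit.py; python3 m1.py
```

```text
A [0.6339 0.1658 0.0079] 0.081 top [0.6334 0.1677 0.0217] 0.098
B [0.4808 0.1461 0.5664] 0.08 top [0.4812 0.1491 0.5644] 0.095
C [ 0.4884  0.3409 -0.2904] 0.082 top [ 0.4889  0.3435 -0.2672] 0.099
```

Run:
```python
from moldfit import *
exec(open('m1.py').read().split('for n')[0].split('\n',1)[1])
for n,p in dict(A=(.6339,.1658,.008),B=(.4808,.1461,.5664),C=(.4884,.3409,-.29)).items():
    u,v=proj('wrist',(*p[:2],.02),o).astype(int); x0,y0=u-30,v-30
    a=cv2.resize(np.ascontiguousarray(w[y0:y0+60,x0:x0+60,::-1]),None,fx=6,fy=6,interpolation=cv2.INTER_CUBIC)
    for P in pts(*p):
        k=len(P)//2
        for Q,c in((P[:k],(0,0,255)),(P[k:],(255,255,255))):
            uv=np.array([proj('wrist',q,o) for q in Q]); uv=((uv-[x0,y0]+.5)*6).astype(np.float32)
            cv2.polylines(a,[cv2.convexHull(uv).astype(np.int32)],True,c,1)
    cv2.imwrite(f'pics/ov{n}.png',a)
cv2.imwrite('pics/ov.png',cv2.resize(np.hstack([cv2.imread(f'pics/ov{n}.png') for n in 'ABC']),None,fx=.74,fy=.74))
```

```text
(no output)
```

View pics/ov.png

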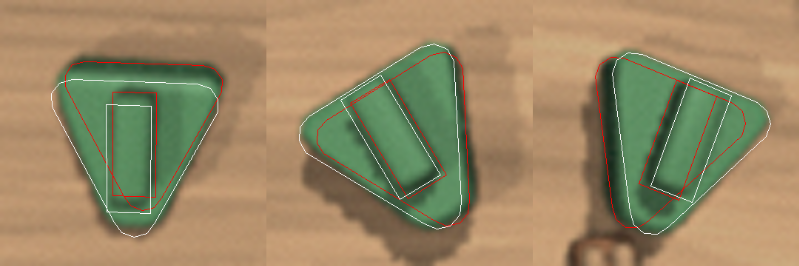

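>>> apply_moves:
  rows:
    - [0.3,0.025,-0.018,-0.04,-0.03]
    - [0.3,0.025,-0.018,-0.04,0]
    - [0.3,0.024,-0.017,-0.04,0]
    - [0.3,0,0,-0.05,0]
    - [0.3,0,0,-0.05,0]
    - [0.3,0,0,-0.05,0]
    - [0.3,0,0,0,0]
    - [0.3,0,0,0,0]

```text
time: 17.85
position: [0.6332, 0.1687, 0.0815]
tcp_rot: [-0.007, 1.0, -0.0, -0.001]
contact_force: [0.0, -0.2, 0.2]
width: 0.0555
```

```bash
python3 look.py wrist 0 0 512 384 1.5 i1 1.3
```

```text
17.85 [0.6332 0.1687 0.0815] [ 0.  -0.2  0.2] 0.05553167323476291
```

View pics/i1.png

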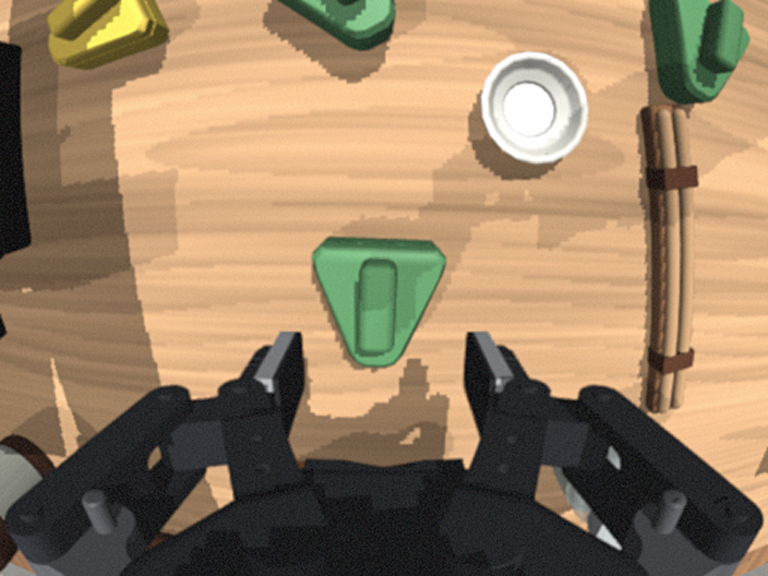

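```bash
cat > fitnow.py <<'E'
import sys
from moldfit import *
x,y=map(float,sys.argv[1:3]); yaw=float(sys.argv[3]) if len(sys.argv)>3 else None
z0=float(sys.argv[4]) if len(sys.argv)>4 else 0
im,o=snap('wrist')
print(o['position'].round(4),o['tcp_rot'].round(4),o['contact_force'].round(1))
a,f=fit([('wrist',im,o)],(x,y),yaw,z0); print('wrist',a.round(4),round(f,3))
E
python3 fitnow.py .6337 .1665 0
```

```text
[0.6349 0.1691 0.0835] [-6.6e-03  1.0e+00  4.0e-04  1.5e-03] [ 0.6 -0.3  0.5]
wrist [ 0.6325  0.1661 -0.0212] 0.036
```

>>> apply_moves:
  rows:
    - [0.3,-0.001,-0.002,-0.025,0]
    - [0.3,0,0,-0.023,0]
    - [0.3,0,0,0,0]
    - [-1,0,0,0,0]
    - [-1,0,0,0,0]
    - [-1,0,0,0,0]
    - [-1,0,0,0,0]
    - [-1,0,0,0,0]
  squeeze: 40

```text
time: 18.75
position: [0.6338, 0.1671, 0.0359]
tcp_rot: [-0.007, 1.0, 0.001, 0.002]
contact_force: [-2.1, -0.2, 6.5]
width: 0.0152
```

```bash
python3 look.py wrist 100 100 412 384 2 i2 1.3
```

```text
18.75 [0.6338 0.1671 0.0359] [-2.1 -0.2  6.5] 0.015153156816880448
```

View pics/i2.png

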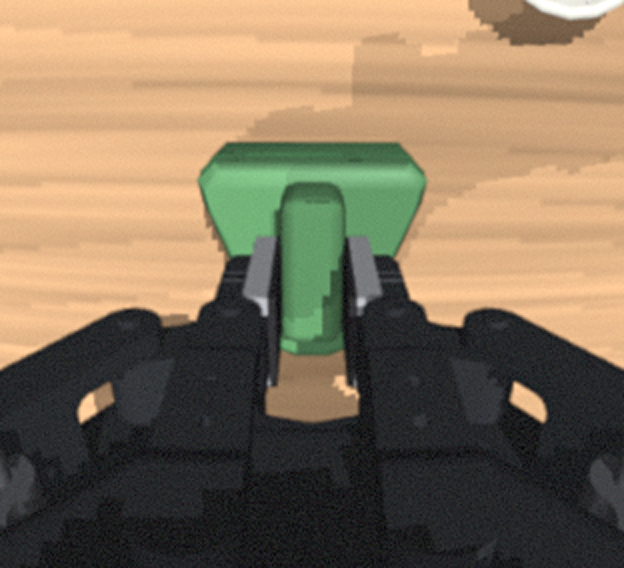

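>>> apply_moves:
  rows:
    - [-1,0,0,0.02,0]
    - [-1,0,0,0.05,0]
    - [-1,-0.02,-0.02,0.05,0.034]
    - [-1,-0.02,-0.04,0.03,0]
    - [-1,-0.019,-0.045,0,0]
    - [-1,0,-0.045,0,0]
    - [-1,0,-0.045,0,0]
    - [-1,0,-0.045,0,0]
    - [-1,0,-0.045,0,0]
    - [-1,0,-0.045,0,0]
    - [-1,0,-0.045,0,0]
    - [-1,0,-0.045,0,0]

```text
time: 20.0
position: [0.577, -0.2497, 0.1757]
tcp_rot: [-0.024, 1.0, -0.0, 0.0]
contact_force: [1.2, -0.3, -1.2]
width: 0.015
```

>>> apply_moves:
  rows:
    - [-1,0,0,0,0]
    - [-1,0,0,0,0]
    - [-1,0,0,0,0]

```text
time: 20.3
position: [0.5774, -0.2463, 0.1751]
tcp_rot: [-0.024, 1.0, 0.001, 0.0]
contact_force: [0.9, -0.9, -1.5]
width: 0.0148
```

```bash
python3 look.py wrist 100 100 412 384 2 i3 1.3;python3 fitnow.py .5755 -.254 0.04 .15
```

```text
20.3 [ 0.5774 -0.2463  0.1751] [ 0.9 -0.9 -1.5] 0.014849885672272736
[ 0.5776 -0.2457  0.1751] [-2.490e-02  9.997e-01  6.000e-04  1.000e-04] [ 0.9 -0.2 -1.2]
wrist [ 0.5605 -0.2483  0.2044] 0.156
```

View pics/i3.png

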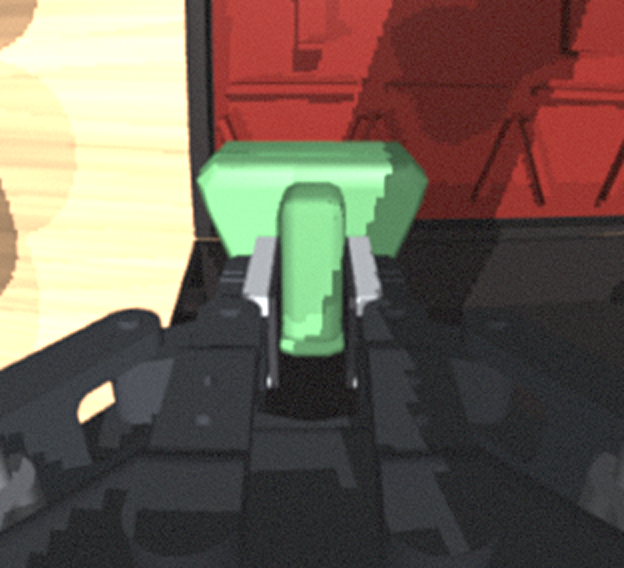

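>>> apply_moves:
  rows:
    - [-1,-0.001,-0.008,-0.03,0]
    - [-1,0,0,-0.04,0]
    - [-1,0,0,-0.01,0]
    - [-1,0,0,0,0]
    - [-1,0,0,0,0]

```text
time: 20.9
position: [0.5774, -0.2552, 0.096]
tcp_rot: [-0.024, 1.0, -0.0, 0.001]
contact_force: [0.3, 0.2, -0.3]
width: 0.0151
```

```bash
python3 look.py wrist 100 60 412 344 2 i4 1.3; python3 look.py top 240 130 370 260 4.5 i5 1.5
```

```text
20.9 [ 0.5774 -0.2552  0.096 ] [ 0.3  0.2 -0.3] 0.015074856005397676
20.95 [ 0.5777 -0.2557  0.0966] [ 0.2 -0.  -0.7] 0.01453061247119862
```

View pics/i4.png

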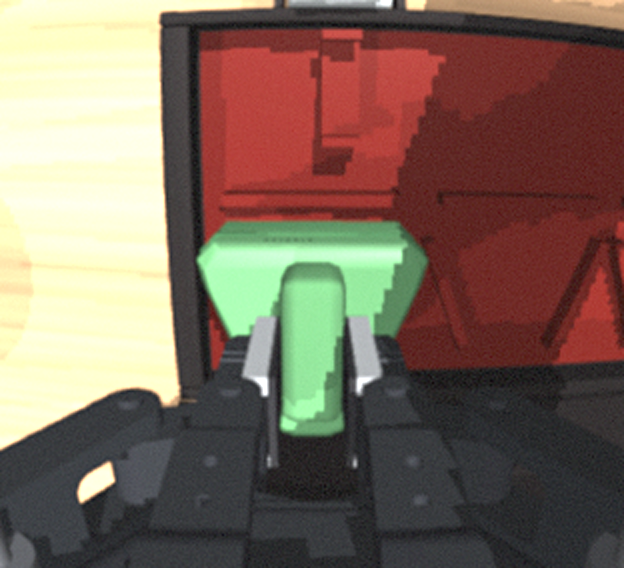

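View pics/i5.png

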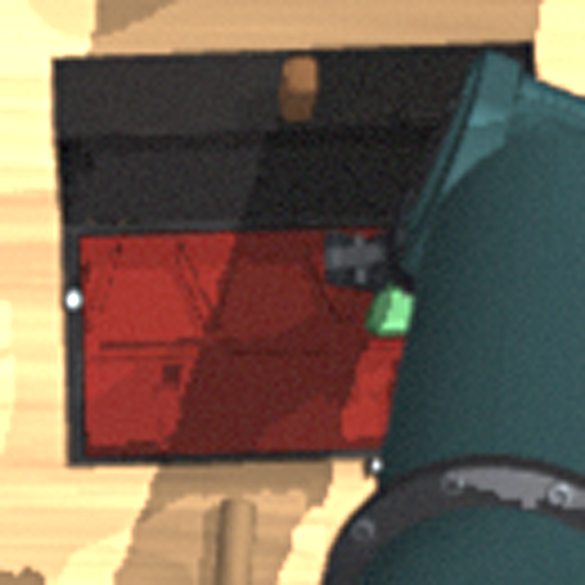

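Run:
```python
from h import *
o=robot.get_obs(); print(o['position'],o['tcp_rot'])
def inv(w,p=(.5495,-.181,.0475)):
    c,s=np.cos(p[2]),np.sin(p[2]); d=np.asarray(w[:2])-p[:2]; return np.array([c*d[0]+s*d[1],-s*d[0]+c*d[1]])
for (a,b) in ((307,192),(307,200),(307,210),(222,192),(397,192)):
    for z in (.035,.045): print((a,b),z,inv(onz('wrist',100+a/2,60+b/2,z,o)).round(4))
for (a,b) in ((165,20),(195,370)): print('rim',inv(onz('wrist',100+a/2,60+b/2,.05,o)).round(4))
```

```text
[ 0.57785094 -0.25595991  0.09682322] [-2.39470050e-02  9.99711701e-01 -5.71024837e-04  1.65237441e-03]
(307, 192) 0.035 [-0.0055 -0.0772]
(307, 192) 0.045 [-0.0072 -0.0771]
(307, 200) 0.035 [-0.0026 -0.0772]
(307, 200) 0.045 [-0.0045 -0.0771]
(307, 210) 0.035 [ 0.001  -0.0772]
(307, 210) 0.045 [-0.0011 -0.0771]
(222, 192) 0.035 [-0.0056 -0.1071]
(222, 192) 0.045 [-0.0073 -0.1056]
(397, 192) 0.035 [-0.0056 -0.0456]
(397, 192) 0.045 [-0.0074 -0.0471]
rim [-0.0648 -0.1225]
rim [ 0.0564 -0.1176]
```

>>> apply_moves:
  rows:
    - [-1,-0.001,0.001,-0.01,0]
    - [-1,0,0,-0.005,0]
    - [-1,0,0,-0.004,0]
    - [-1,0,0,-0.003,0]
    - [-1,0,0,0,0]

```text
time: 21.5
position: [0.5762, -0.2549, 0.0726]
tcp_rot: [-0.024, 1.0, -0.0, 0.001]
contact_force: [3.1, -0.5, -2.1]
width: 0.015
```

>>> apply_moves:
  rows:
    - [-1,0,0,-0.001,0]
    - [-1,0,0,-0.001,0]
    - [-1,0,0,0,0]

```text
time: 21.8
position: [0.5762, -0.2549, 0.0712]
tcp_rot: [-0.024, 1.0, -0.0, 0.001]
contact_force: [2.5, -0.1, 0.1]
width: 0.0147
```

```bash
python3 look.py wrist 100 60 412 344 2 i6 1.3; python3 look.py scene 180 80 380 240 4 i7
```

```text
21.8 [ 0.5762 -0.2549  0.0712] [ 2.5 -0.1  0.1] 0.014722583604791822
21.85 [ 0.5762 -0.2549  0.0712] [ 3.5  1.  -0.7] 0.01473674858257058
```

View pics/i6.png

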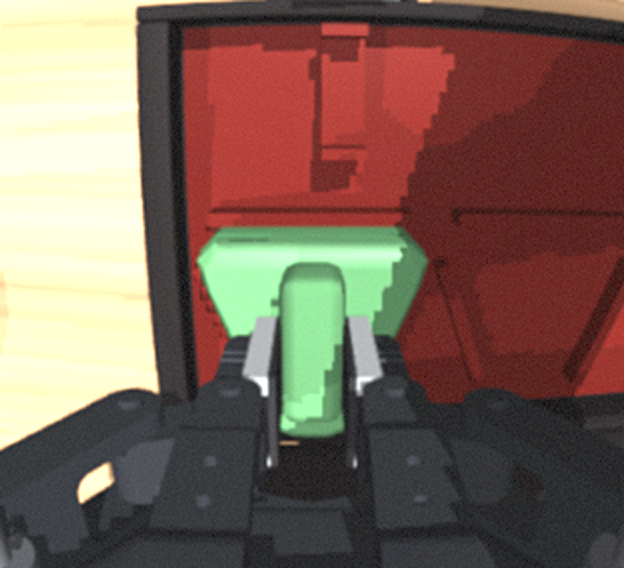

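View pics/i7.png

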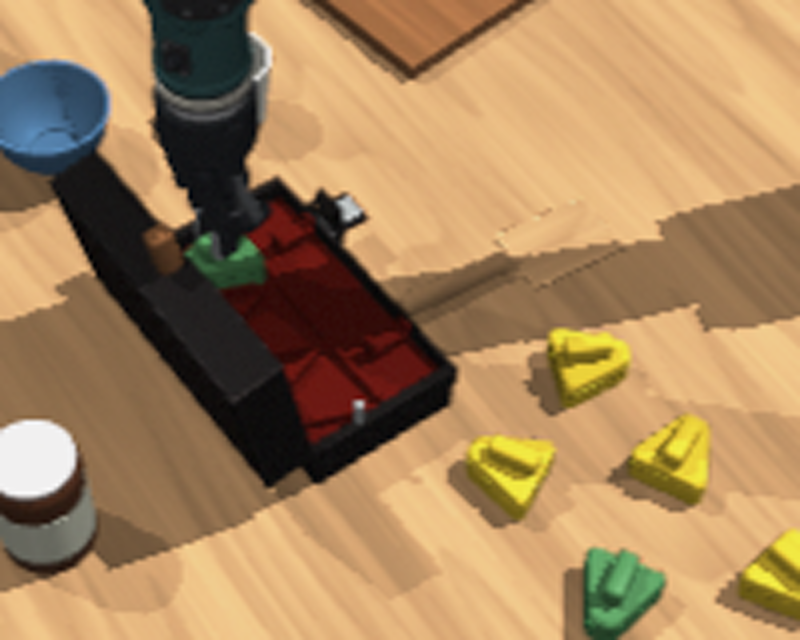

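>>> apply_moves:
  rows:
    - [-0.2,0,0,0,0]
    - [-0.2,0,0,0,0]
    - [-0.2,0,0,0.0,0]
    - [-0.2,0,0,0.03,0]
    - [-0.2,0,0,0.05,0]
    - [0,0,0,0.05,0]
    - [0,-0.05,0,0.05,0]
    - [0,-0.05,0.03,0.04,0]
    - [0,0,0.04,0,0]
    - [0,0,0,0,0]
    - [0,0,0,0,0]

```text
time: 23.0
position: [0.504, -0.1927, 0.2647]
tcp_rot: [-0.025, 1.0, 0.0, -0.0]
contact_force: [0.3, -1.0, 0.1]
width: 0.0426
```

```bash
python3 look.py wrist 130 100 382 290 3 i8 1.3;python3 fitnow.py .5755 -.254 0.04 .035
```

```text
23.0 [ 0.504  -0.1927  0.2647] [ 0.3 -1.   0.1] 0.04261646017544216
[ 0.5041 -0.1938  0.2645] [-2.380e-02  9.997e-01 -1.000e-04 -4.000e-04] [ 1.  -0.1  0. ]
wrist [ 0.5756 -0.2536  0.1341] 0.257
```

View pics/i8.png

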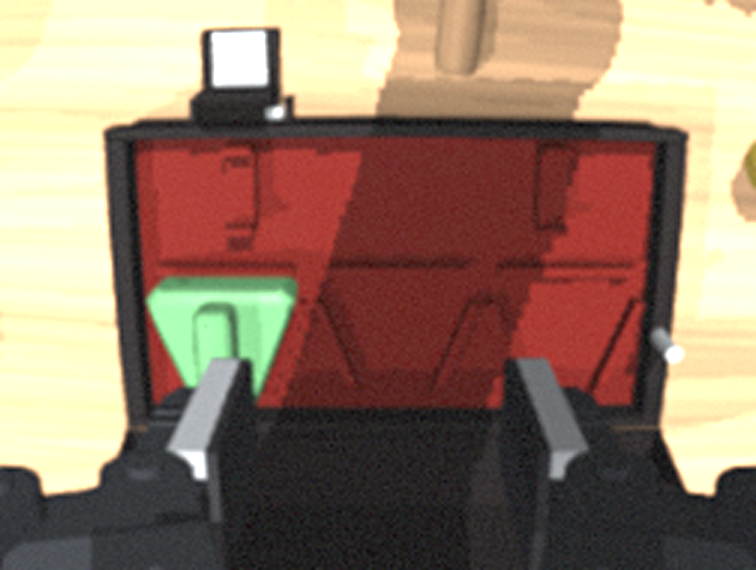

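>>> apply_moves:
  rows:
    - [0,0,0.045,0.02,0.1]
    - [0,0,0.045,0,0.1]
    - [0,0,0.045,0,0.1]
    - [0,0,0.045,-0.02,0.1]
    - [0,0,0.045,-0.03,0.117]
    - [0,-0.005,0.045,-0.03,0]
    - [0,-0.005,0.045,-0.03,0]
    - [0,-0.005,0.025,-0.03,0]
    - [0,0,0,-0.03,0]
    - [0,0,0,0,0]
    - [0,0,0,0,0]

```text
time: 24.2
position: [0.4907, 0.1344, 0.1211]
tcp_rot: [-0.277, 0.961, -0.0, -0.001]
contact_force: [-0.5, -0.7, -0.0]
width: 0.0427
```

```bash
python3 fitnow.py .4808 .147 0.566; python3 look.py wrist 0 0 512 384 1.5 j1 1.3
```

```text
[0.4907 0.1344 0.1211] [-2.774e-01  9.608e-01 -5.000e-04 -1.000e-03] [-0.5 -0.7 -0. ]
wrist [0.4805 0.1467 0.5364] 0.06
24.25 [0.4915 0.1345 0.1221] [ 0.3  0.  -0.5] 0.04242618227759251
```

View pics/j1.png

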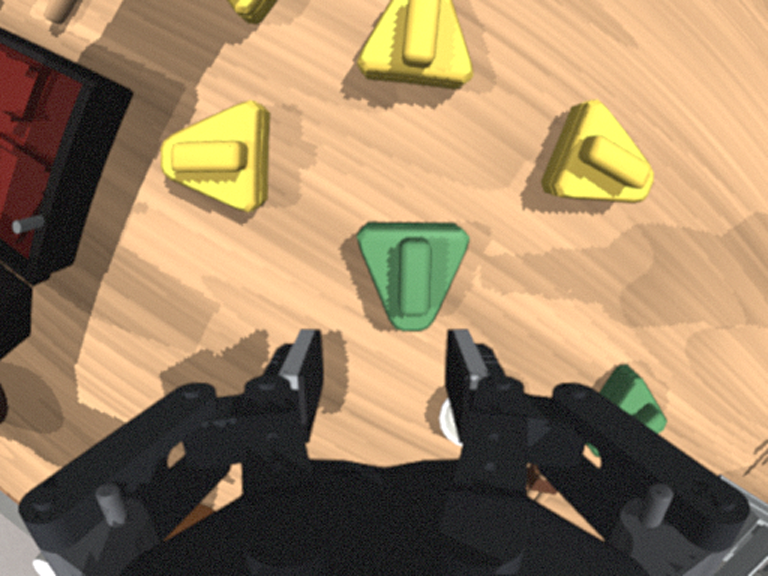

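>>> apply_moves:
  rows:
    - [0,-0.01,0.012,0,0]
    - [0,0,0,-0.04,0]
    - [0,0,0,-0.03,0]
    - [0,0,0,-0.016,0]
    - [0,0,0,0,0]
    - [-1,0,0,0,0]
    - [-1,0,0,0,0]
    - [-1,0,0,0,0]
    - [-1,0,0,0,0]
    - [-1,0,0,0,0]

```text
time: 25.3
position: [0.4818, 0.1477, 0.0372]
tcp_rot: [-0.278, 0.961, -0.0, 0.002]
contact_force: [0.5, -1.0, 7.7]
width: 0.0143
```

```bash
python3 look.py wrist 100 100 412 384 2 j2 1.3
```

```text
25.3 [0.4818 0.1477 0.0372] [ 0.5 -1.   7.7] 0.01433692409444572
```

View pics/j2.png

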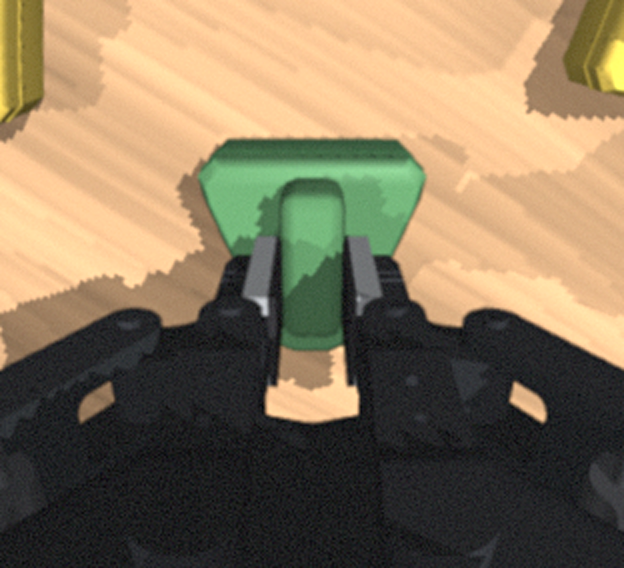

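>>> apply_moves:
  rows:
    - [-1,0,0,0.03,0]
    - [-1,0,0,0.05,-0.05]
    - [-1,0.01,-0.03,0.05,-0.1]
    - [-1,0.01,-0.04,0.01,-0.1]
    - [-1,0.012,-0.043,0,-0.1]
    - [-1,0.012,-0.043,0,-0.1]
    - [-1,0.012,-0.043,0,-0.065]
    - [-1,0.012,-0.043,0,0]
    - [-1,0.012,-0.043,0,0]
    - [-1,0.012,-0.043,0,0]
    - [-1,0,0,0,0]
    - [-1,0,0,0,0]

```text
time: 26.55
position: [0.5703, -0.1771, 0.1682]
tcp_rot: [-0.023, 1.0, -0.0, 0.0]
contact_force: [-0.6, 0.6, -1.5]
width: 0.0147
```

```bash
python3 look.py wrist 100 60 412 344 2 j3 1.3
```

```text
26.55 [ 0.5703 -0.1771  0.1682] [-0.6  0.6 -1.5] 0.014687305306328986
```

View pics/j3.png

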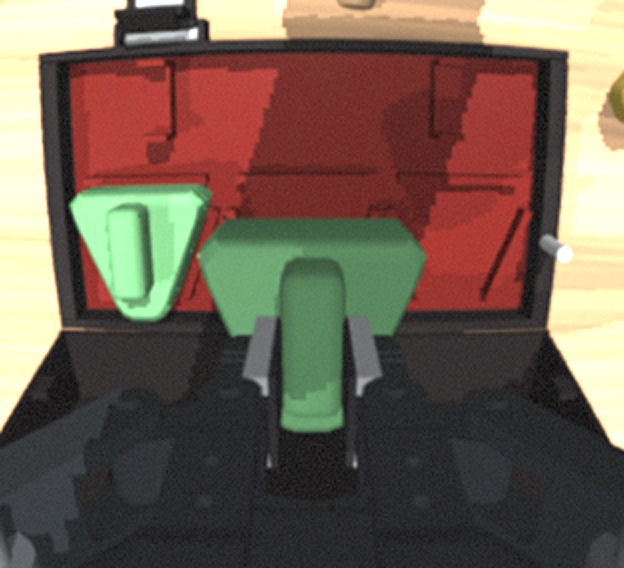

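```bash
python3 fitnow.py .5755 -.254 0.05 .035
```

```text
[ 0.5702 -0.175   0.168 ] [-2.440e-02  9.997e-01  5.000e-04 -2.000e-04] [-0.2  0.2 -0.8]
wrist [ 0.5755 -0.254   0.05  ] 0.069
```

>>> apply_moves:
  rows:
    - [-1,0.004,-0.003,-0.03,0]
    - [-1,0,0,-0.03,0]
    - [-1,0,0,-0.015,0]
    - [-1,0,0,0,0]
    - [-1,0,0,0,0]

```text
time: 27.15
position: [0.5751, -0.1776, 0.0933]
tcp_rot: [-0.025, 1.0, 0.0, 0.0]
contact_force: [0.5, 0.0, -0.7]
width: 0.0148
```

```bash
python3 look.py wrist 100 60 412 344 2 j4 1.3
```

```text
27.15 [ 0.5751 -0.1776  0.0933] [ 0.5  0.  -0.7] 0.014811251522474315
```

View pics/j4.png

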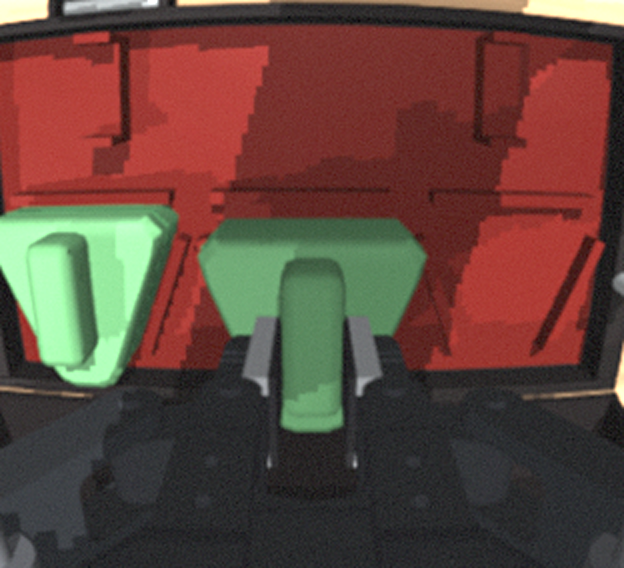

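>>> apply_moves:
  rows:
    - [-1,-0.001,-0.0035,0,0]
    - [-1,0,0,-0.01,0]
    - [-1,0,0,-0.005,0]
    - [-1,0,0,-0.004,0]
    - [-1,0,0,-0.002,0]
    - [-1,0,0,-0.001,0]
    - [-1,0,0,0,0]

```text
time: 27.9
position: [0.5735, -0.1822, 0.0722]
tcp_rot: [-0.024, 1.0, 0.0, -0.0]
contact_force: [-3.5, -0.7, 10.5]
width: 0.0149
```

```bash
python3 look.py wrist 100 60 412 344 2 j5 1.3
```

```text
27.9 [ 0.5735 -0.1822  0.0722] [-3.5 -0.7 10.5] 0.014903060690403652
```

View pics/j5.png

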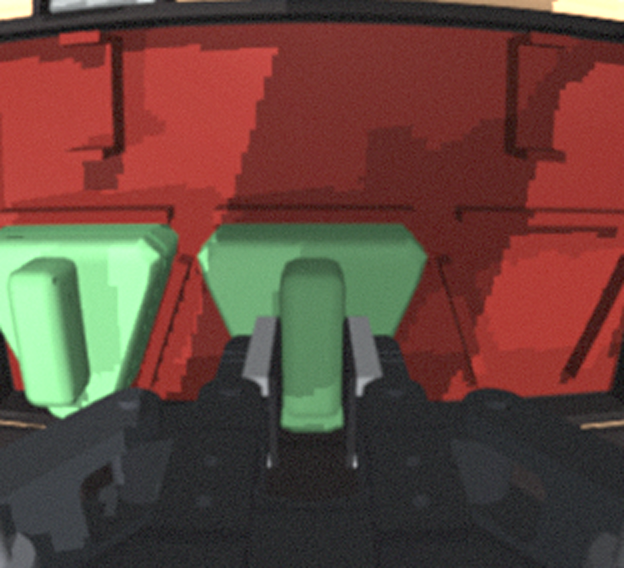

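>>> apply_moves:
  rows:
    - [-0.2,0,0,0,0]
    - [-0.2,0,0,0,0]
    - [-0.2,0,0,0.0,0]
    - [-0.2,0,0,0.03,0]
    - [-0.2,0,0,0.05,0]
    - [0,0,0,0.05,0]
    - [0,-0.03,0.02,0.05,0]
    - [0,-0.03,0.045,0,-0.1]
    - [0,0,0.045,0,-0.1]
    - [0,0,0.045,0,-0.13]
    - [0,0,0.045,0,0]
    - [0,0,0.045,0,0]

```text
time: 29.15
position: [0.5214, 0.0575, 0.2414]
tcp_rot: [0.14, 0.99, -0.0, 0.0]
contact_force: [1.4, -0.0, 0.3]
width: 0.0424
```

>>> apply_moves:
  rows:
    - [0,0,0.045,0,0]
    - [0,0,0.045,0,0]
    - [0,0,0.045,-0.02,0]
    - [0,0,0.045,-0.03,0]
    - [0,0,0.045,-0.03,0]
    - [0,0,0.04,-0.03,0]
    - [0,0,0.01,-0.02,0]
    - [0,0,0,0,0]
    - [0,0,0,0,0]

```text
time: 30.05
position: [0.5216, 0.3228, 0.1156]
tcp_rot: [0.14, 0.99, -0.001, -0.0]
contact_force: [-0.3, 0.0, 0.0]
width: 0.0428
```

```bash
python3 fitnow.py .4884 .342 -.28; python3 look.py wrist 0 0 512 384 1.5 k1 1.3; python3 look.py scene 180 80 380 240 4 k2
```

```text
[0.5216 0.3228 0.1156] [ 1.401e-01  9.901e-01 -9.000e-04 -4.000e-04] [-0.3  0.   0. ]
wrist [ 0.4881  0.3406 -0.283 ] 0.065
30.1 [0.5225 0.3223 0.1165] [0.5 0.4 0.9] 0.04297889526344107
30.15 [0.5229 0.3222 0.1171] [ 0.4 -1.3  0.7] 0.04264407666047321
```

View pics/k1.png

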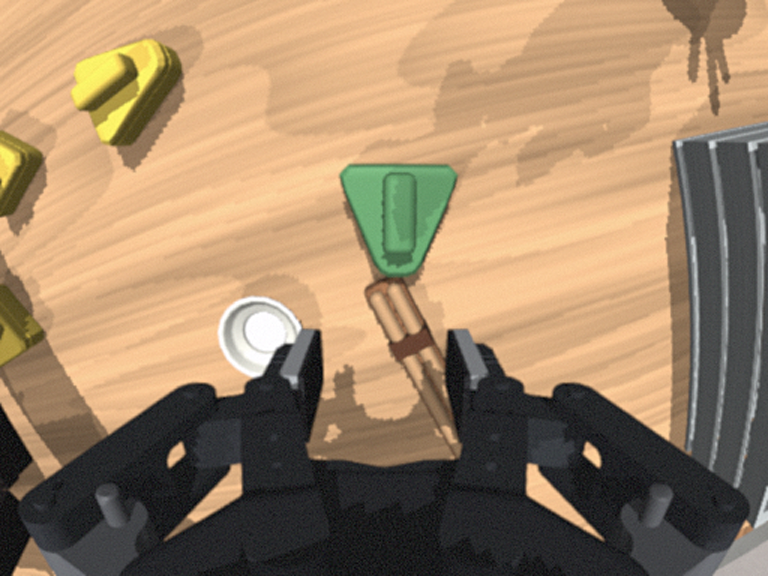

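View pics/k2.png

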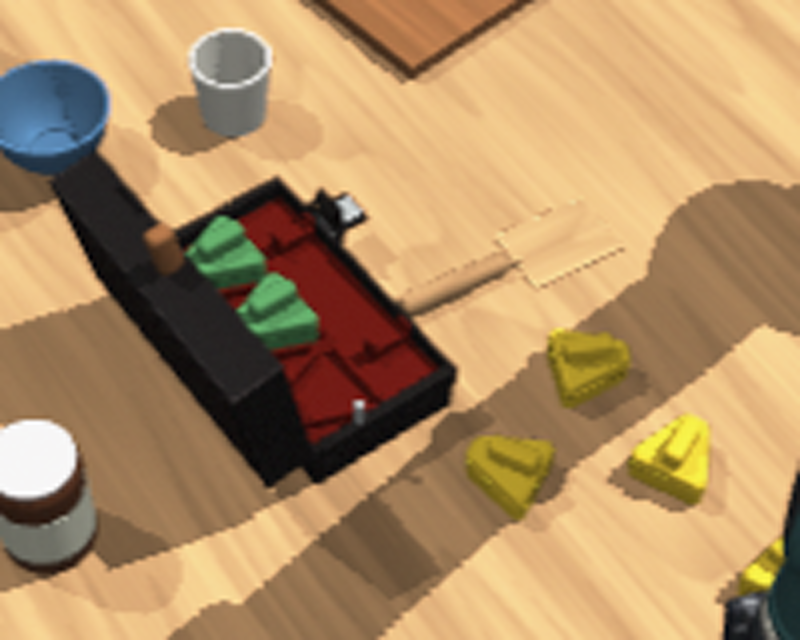

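>>> apply_moves:
  rows:
    - [0,-0.017,0.009,0,0]
    - [0,-0.017,0.009,0,0]
    - [0,0,0,-0.035,0]
    - [0,0,0,-0.03,0]
    - [0,0,0,-0.015,0]
    - [0,0,0,0,0]
    - [-1,0,0,0,0]
    - [-1,0,0,0,0]
    - [-1,0,0,0,0]
    - [-1,0,0,0,0]
    - [-1,0,0,0,0]

```text
time: 31.3
position: [0.4885, 0.3425, 0.0373]
tcp_rot: [0.14, 0.99, 0.001, 0.001]
contact_force: [-1.2, -0.1, 7.0]
width: 0.0149
```

```bash
python3 look.py wrist 100 100 412 384 2 k3 1.3
```

```text
31.3 [0.4885 0.3425 0.0373] [-1.2 -0.1  7. ] 0.014901677272076046
```

View pics/k3.png

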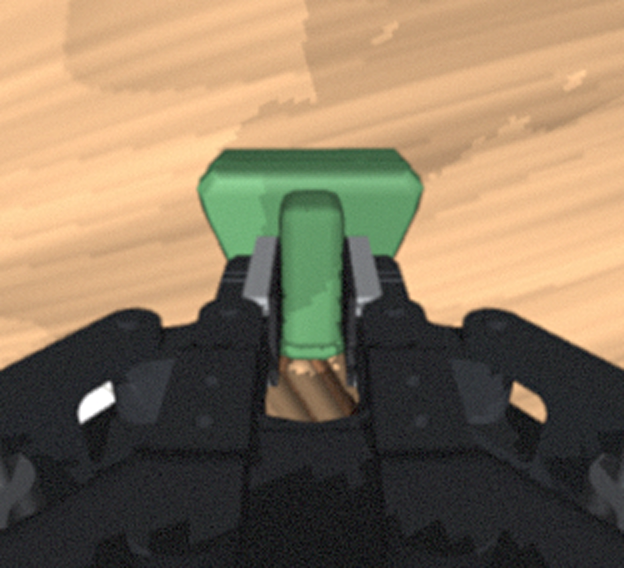

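>>> apply_moves:
  rows:
    - [-1,0,0,0.03,0]
    - [-1,0,0,0.05,0]
    - [-1,0,-0.03,0.05,0.08]
    - [-1,0.005,-0.042,0.01,0.1]
    - [-1,0.01,-0.042,0,0.1]
    - [-1,0.01,-0.042,0,0.05]
    - [-1,0.01,-0.042,0,0]
    - [-1,0.01,-0.042,0,0]
    - [-1,0.01,-0.042,0,0]
    - [-1,0.01,-0.042,0,0]
    - [-1,0.01,-0.042,0,0]
    - [-1,0.005,-0.042,0,0]

```text
time: 32.55
position: [0.5686, -0.0637, 0.1692]
tcp_rot: [-0.024, 1.0, -0.0, 0.001]
contact_force: [1.6, 0.1, -0.6]
width: 0.0151
```

>>> apply_moves:
  rows:
    - [-1,0,-0.042,0,0]
    - [-1,0,0,-0.02,0]
    - [-1,0,0,-0.03,0]
    - [-1,0,0,-0.025,0]
    - [-1,0,0,0,0]
    - [-1,0,0,0,0]

```text
time: 33.15
position: [0.5676, -0.1037, 0.094]
tcp_rot: [-0.025, 1.0, 0.0, -0.0]
contact_force: [0.3, -0.4, -0.7]
width: 0.0148
```

```bash
python3 look.py wrist 100 60 412 344 2 k4 1.3
```

```text
33.15 [ 0.5676 -0.1037  0.094 ] [ 0.3 -0.4 -0.7] 0.014760772356586087
```

View pics/k4.png

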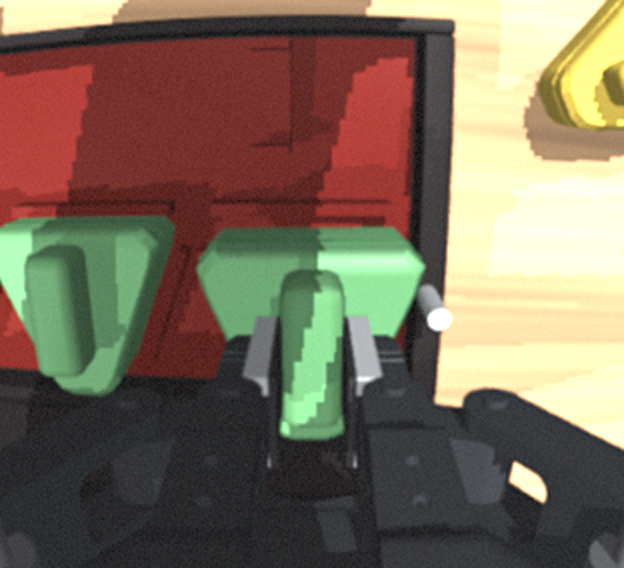

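>>> apply_moves:
  rows:
    - [-1,0.0005,-0.0037,0,0]
    - [-1,0,0,-0.01,0]
    - [-1,0,0,-0.005,0]
    - [-1,0,0,-0.004,0]
    - [-1,0,0,-0.002,0]
    - [-1,0,0,-0.001,0]
    - [-1,0,0,0,0]

```text
time: 33.9
position: [0.5677, -0.1075, 0.0724]
tcp_rot: [-0.025, 1.0, -0.0, -0.001]
contact_force: [-2.1, 0.6, 4.8]
width: 0.0148
```

```bash
python3 look.py wrist 100 60 412 344 2 k5 1.3
```

```text
33.9 [ 0.5677 -0.1075  0.0724] [-2.1  0.6  4.8] 0.014768296146889171
```

View pics/k5.png

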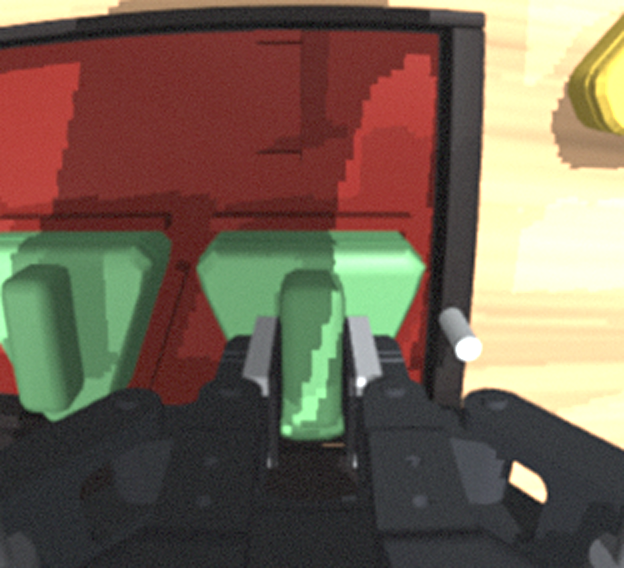

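>>> apply_moves:
  rows:
    - [-0.3,0,0,0,0]
    - [-0.3,0,0,0,0]
    - [-0.3,0,0,0.0,0]
    - [-0.3,0,0,0.03,0]
    - [-0.3,0,0,0.05,0]
    - [0,-0.02,0,0.05,0]
    - [0,-0.03,0.04,0.04,0]
    - [0,0.0,0.045,0,0]
    - [0,0,0.045,0,0]
    - [0,0,0.045,0,0]
    - [0,0.01,0.045,0,0]
    - [0,0.01,0.045,0,0]

```text
time: 35.15
position: [0.546, 0.1504, 0.2296]
tcp_rot: [-0.025, 1.0, -0.0, 0.0]
contact_force: [0.6, -0.5, 0.1]
width: 0.0424
```

>>> apply_moves:
  rows:
    - [0,0.01,0.045,0,0]
    - [0,0.01,0.045,0,0]
    - [0,0.01,0.045,0,0]
    - [0,0.02,0.03,0,0]
    - [0,0.02,0.0,0,0]
    - [0,0.0,0.0,0,0]
    - [0,0,0,0,0]

```text
time: 35.85
position: [0.6159, 0.3127, 0.2287]
tcp_rot: [-0.024, 1.0, -0.001, -0.001]
contact_force: [-0.7, 0.1, -0.0]
width: 0.0425
```

```bash
cat > chop.py <<'E'
from h import *
for cam in ('wrist','top','scene'):
    im,o=snap(cam,'l_'+cam)
    if cam=='wrist': print(o['position'].round(4),o['tcp_rot'].round(4))
    for m in eyes.regions_of(cam,'chopsticks')[:2]:
        P=m['pixels']; ys,xs=np.nonzero(P)
        if len(xs)<30: continue
        W=np.array([onz(cam,u+.0,v+.0,.012,o)[:2] for u,v in zip(xs,ys)]).astype(np.float32)
        (c,wh,a)=cv2.minAreaRect(W); mu=W.mean(0); e,V=np.linalg.eigh(np.cov(W.T)); d=V[:,1]; d=d*np.sign(d[0])
        t=(W-mu)@d
        print(cam,round(m['conf'],2),len(xs),'rect',np.round(c,4),np.round(wh,4),'yaw',np.arctan2(d[1],d[0]).round(3),'mid',(mu+d*(t.min()+t.max())/2).round(4),'len',(t.max()-t.min()).round(3))
    for u,v,c in marks(cam,'chopsticks',.3): print('  mark',c,onz(cam,u,v,0,o).round(4))
E
python3 chop.py; python3 look.py wrist 0 0 512 384 1.5 l1 1.2; python3 look.py scene 180 80 380 240 4 l2
```

```text
[0.6159 0.3127 0.2287] [-2.400e-02  9.997e-01 -7.000e-04 -7.000e-04]
wrist 0.89 2895 rect [0.6199 0.3376] [0.19   0.0257] yaw 0.191 mid [0.6199 0.3374] len 0.19
  mark 0.81 [0.6215 0.3371 0.    ]
top 0.69 666 rect [0.6176 0.3386] [0.1897 0.0287] yaw 0.176 mid [0.6179 0.337 ] len 0.19
top 0.27 8305 rect [ 0.5822 -0.1939] [0.2822 0.2843] yaw -0.932 mid [ 0.6065 -0.1909] len 0.36
  mark 0.61 [0.6173 0.3369 0.    ]
  mark 0.57 [ 0.4515 -0.2608  0.    ]
scene 0.72 695 rect [0.6185 0.3372] [0.1912 0.0271] yaw 0.19 mid [0.6186 0.3369] len 0.191
  mark 0.72 [0.6189 0.3416 0.    ]
  mark 0.59 [0.7392 0.3028 0.    ]
  mark 0.57 [ 0.5565 -0.2076  0.    ]
36.3 [0.616  0.3136 0.2297] [ 0.5  0.3 -0.1] 0.0427230783827562
36.35 [0.6161 0.3137 0.2297] [ 0.2 -0.6 -0.3] 0.04264425233297398
```

View pics/l1.png

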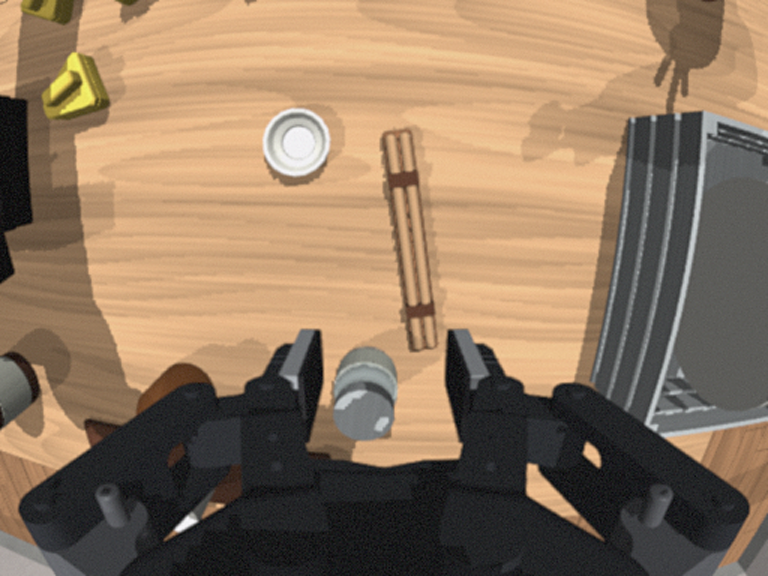

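View pics/l2.png

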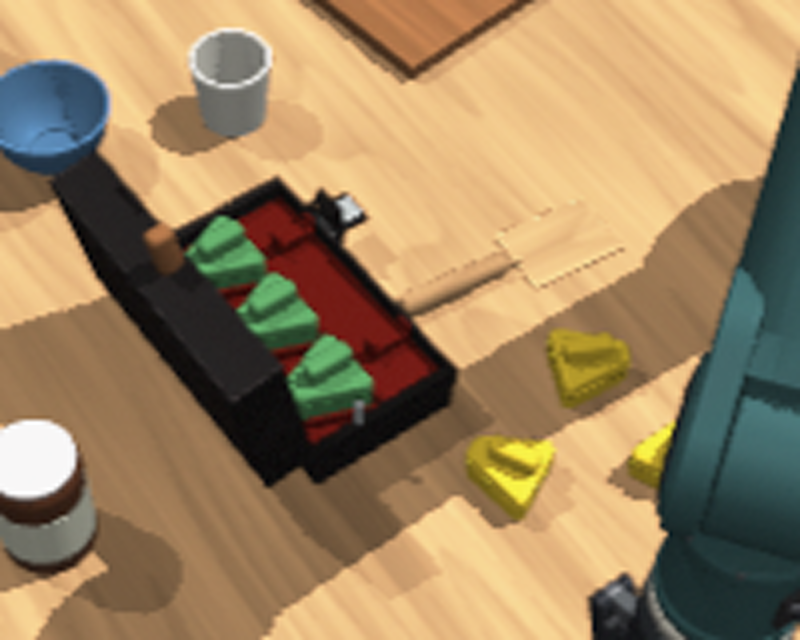

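>>> apply_moves:
  rows:
    - [0.1,0.003,0.012,-0.03,0.07]
    - [0.1,0,0.011,-0.04,0.07]
    - [0.1,0,0,-0.05,0]
    - [0.1,0,0,-0.04,0]
    - [0.1,0,0,0,0]
    - [0.1,0,0,0,0]

```text
time: 37.0
position: [0.6193, 0.3368, 0.0695]
tcp_rot: [-0.094, 0.996, -0.0, -0.0]
contact_force: [-0.2, 0.4, 0.7]
width: 0.0469
```

```bash
python3 chop.py 2>&1 | grep -v -e top -e scene; python3 look.py wrist 0 0 512 384 1.5 l3 1.2
```

```text
[0.6193 0.3368 0.0695] [-9.440e-02  9.955e-01 -1.000e-04 -3.000e-04]
wrist 0.82 8232 rect [0.6209 0.3373] [0.1909 0.026 ] yaw 0.189 mid [0.6208 0.3375] len 0.191
wrist 0.45 4353 rect [0.5385 0.2374] [0.0558 0.0553] yaw 1.089 mid [0.5382 0.2376] len 0.056
  mark 0.82 [0.6223 0.3395 0.    ]
  mark 0.73 [0.6151 0.3362 0.    ]
  mark 0.84 [0.627 0.339 0.   ]
37.45 [0.6197 0.337  0.0706] [-0.7 -0.1  0.6] 0.04663883923816309
```

View pics/l3.png

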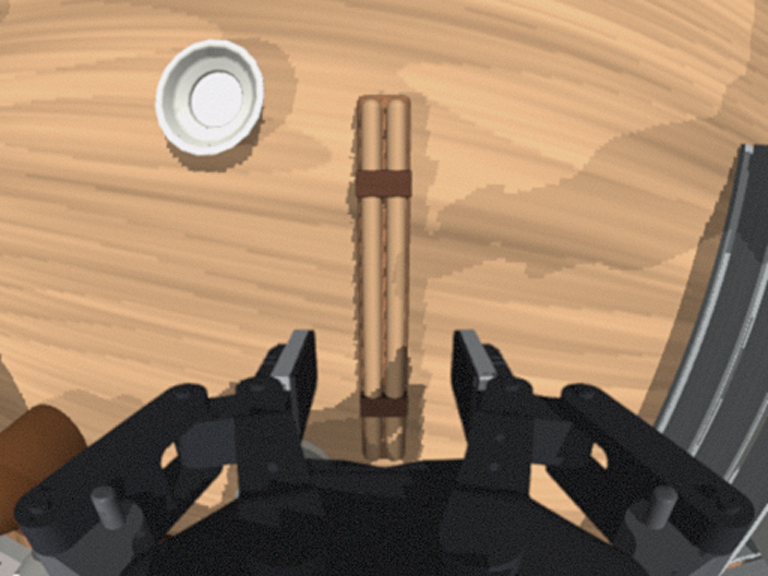

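Aligned; the set lies centred between the fingers. Descend and grip.

>>> apply_moves:
  rows:
    - [0.1,0,0,-0.03,0]
    - [0.1,0,0,-0.02,0]
    - [0.1,0,0,-0.01,0]
    - [0.1,0,0,0,0]
    - [-1,0,0,0,0]
    - [-1,0,0,0,0]
    - [-1,0,0,0,0]
    - [-1,0,0,0,0]
    - [-1,0,0,0,0]

```text
time: 38.4
position: [0.6201, 0.3374, 0.0108]
tcp_rot: [-0.094, 0.996, 0.0, 0.001]
contact_force: [-1.1, 1.2, 5.9]
width: 0.0227
```

>>> apply_moves:
  rows:
    - [-1,0,0,0.03,0]
    - [-1,0,0,0.05,0]
    - [-1,-0.01,-0.03,0.05,-0.14]
    - [-1,-0.01,-0.04,0.03,-0.14]
    - [-1,-0.01,-0.045,0.0,-0.14]
    - [-1,-0.01,-0.045,0,-0.14]
    - [-1,-0.01,-0.045,0,-0.14]
    - [-1,-0.01,-0.045,0,-0.14]
    - [-1,-0.01,-0.045,0,-0.14]
    - [-1,-0.01,-0.045,0,-0.14]
    - [-1,-0.01,-0.045,0,-0.14]
    - [-1,-0.01,-0.045,0,-0.14]

```text
time: 39.6
position: [0.52, -0.0894, 0.1612]
tcp_rot: [0.571, 0.821, -0.0, -0.0]
contact_force: [0.8, -0.6, -0.3]
width: 0.0228
```

```bash
python3 look.py wrist 0 0 512 384 1.5 m1p 1.2
```

```text
39.6 [ 0.52   -0.0894  0.1612] [ 0.8 -0.6 -0.3] 0.02277503676861415
```

View pics/m1p.png

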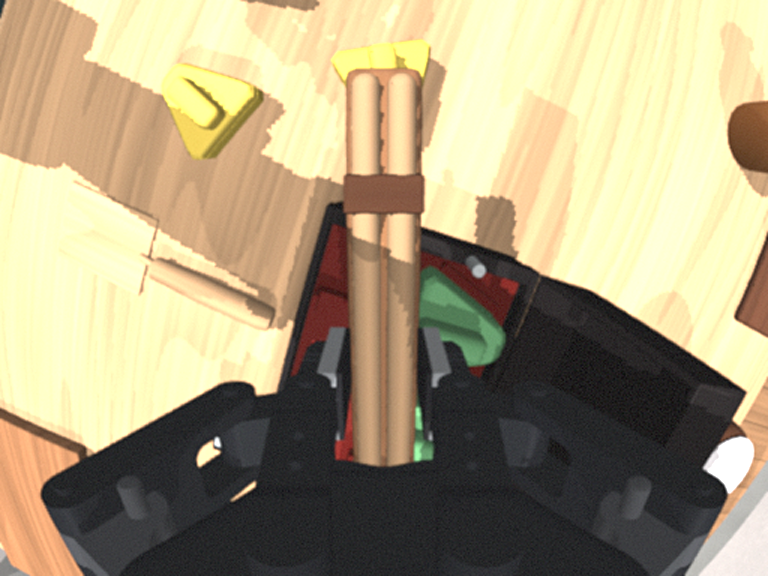

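>>> apply_moves:
  rows:
    - [-1,-0.005,-0.03,0,-0.1]
    - [-1,-0.005,-0.03,0,-0.1]
    - [-1,-0.0045,-0.034,0,-0.11]
    - [-1,0,0,0,0]
    - [-1,0,0,-0.02,0]
    - [-1,0,0,-0.03,0]
    - [-1,0,0,0,0]
    - [-1,0,0,0,0]

```text
time: 40.45
position: [0.506, -0.1811, 0.111]
tcp_rot: [0.689, 0.725, -0.0, -0.001]
contact_force: [0.0, -0.6, 0.0]
width: 0.0228
```

```bash
python3 look.py wrist 0 0 512 384 1.5 m2p 1.5;  python3 look.py top 230 130 370 260 4.5 m3p 1.6; python3 -c "
from h import *;print(robot.get_obs()['tcp_rot'])"
```

```text
40.45 [ 0.506  -0.1811  0.111 ] [ 0.  -0.6  0. ] 0.022786573273680794
40.5 [ 0.5068 -0.1815  0.1117] [ 0.6 -0.9 -1.1] 0.02262145496501539
[6.88969767e-01 7.24789660e-01 3.85950455e-04 6.78515652e-04]
```

View pics/m2p.png

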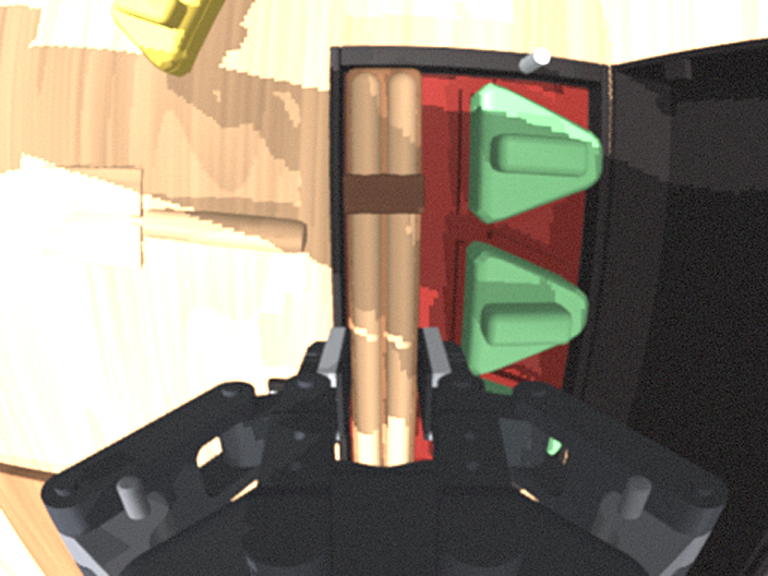

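View pics/m3p.png

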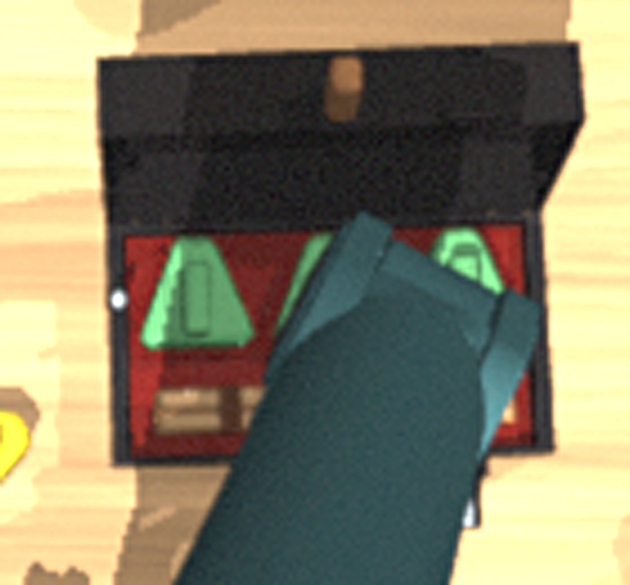

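```bash
python3 - <<'E'
from h import *
def inv(w,p=(.5495,-.181,.0475)):
    c,s=np.cos(p[2]),np.sin(p[2]); d=np.asarray(w[:2])-p[:2]; return np.array([c*d[0]+s*d[1],-s*d[0]+c*d[1]])
o=dict(position=np.array([.5677,-.1075,.0724]),tcp_rot=np.array([-.0245,.9997,0,0]))
for n,(a,b),z in (('front cheek',(280,42),.057),('rear cheek',(280,152),.057),('rear cheek',(280,152),.035),('rim front out',(280,8),.05),('rim in',(280,30),.05),('lip',(312,215),.045)):
    print(n,z,inv(onz('wrist',100+a/2,60+b/2,z,o)).round(4))
o=dict(position=np.array([.5768,-.2549,.0712]),tcp_rot=np.array([-.024,.9997,0,0]))
for n,(a,b),z in (('front cheek',(345,36),.057),('rear cheek',(340,148),.057),('rear2',(340,165),.057),('rim front out',(345,8),.05),('lip',(312,212),.045)):
    print(n,z,inv(onz('wrist',100+a/2,60+b/2,z,o)).round(4))
o=robot.get_obs()
for n,(a,b) in (('out',(332,60)),('out',(340,230)),('in',(343,62))): print(n,inv(onz('wrist',a/1.5,b/1.5,.05,o)).round(4))
print(inv(o['position']), o['position'])
E
python3 - <<'E'
import cv2,numpy as np
a=cv2.imread('pics/i6_full.png')[55:180,180:340]; cv2.imwrite('pics/m4p.png',np.clip(cv2.resize(a,None,fx=5,fy=5,interpolation=cv2.INTER_CUBIC)*1.7,0,255).astype('uint8'))
E
```

```text
front cheek 0.057 [-0.058   0.0647]
rear cheek 0.057 [-0.0286  0.0646]
rear cheek 0.035 [-0.0263  0.0635]
rim front out 0.05 [-0.0682  0.0643]
rim in 0.05 [-0.062   0.0643]
lip 0.045 [-0.0088  0.0732]
front cheek 0.057 [-0.0575 -0.0659]
rear cheek 0.057 [-0.0277 -0.067 ]
rear2 0.057 [-0.0232 -0.067 ]
rim front out 0.05 [-0.066  -0.0655]
lip 0.045 [-0.0079 -0.0744]
out [-0.0655  0.1141]
out [-0.0621  0.0345]
in [-0.0604  0.113 ]
[-0.04227208  0.00124434] [ 0.50721651 -0.18176423  0.11215113]
```

View pics/m4p.png

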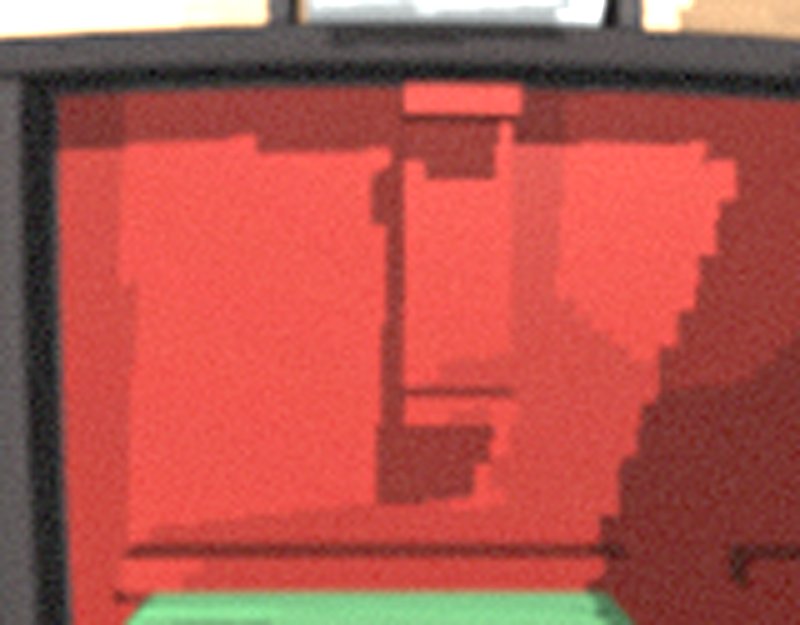

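Run:
```python
from h import *
def inv(w,p=(.5495,-.181,.0475)):
    c,s=np.cos(p[2]),np.sin(p[2]); d=np.asarray(w[:2])-p[:2]; return np.array([c*d[0]+s*d[1],-s*d[0]+c*d[1]])
o=dict(position=np.array([.5765,-.2549,.0712]),tcp_rot=np.array([-.024,.9997,0,0]))
for n,(a,b),z in (('rimout',(460,30),.05),('rimin',(460,85),.05),('fc0',(460,85),.057),('fc1',(460,114),.057),('rc1',(460,396),.057),('rc2',(460,425),.057),('lip0',(370,545),.045)):
    print(n,z,inv(onz('wrist',180+a/5,55+b/5,z,o)).round(4))
```

```text
rimout 0.05 [-0.068  -0.0658]
rimin 0.05 [-0.0618 -0.0658]
fc0 0.057 [-0.061  -0.0661]
fc1 0.057 [-0.0579 -0.0661]
rc1 0.057 [-0.0279 -0.066 ]
rc2 0.057 [-0.0248 -0.0659]
lip0 0.045 [-0.0094 -0.0756]
```

>>> apply_moves:
  rows:
    - [-1,-0.0005,0,-0.02,0]
    - [-1,0,0,-0.015,0]
    - [-1,0,0,-0.008,0]
    - [-1,0,0,-0.005,0]
    - [-1,0,0,-0.003,0]
    - [-1,0,0,0,0]

```text
time: 41.15
position: [0.5063, -0.1819, 0.0604]
tcp_rot: [0.689, 0.725, 0.0, 0.0]
contact_force: [-0.0, 1.1, -1.5]
width: 0.0228
```

```bash
python3 look.py wrist 0 0 512 384 1.5 n1 1.5;  python3 look.py scene 180 80 380 240 4 n2
```

```text
41.15 [ 0.5063 -0.1819  0.0604] [-0.   1.1 -1.5] 0.022783362597300044
41.2 [ 0.5063 -0.1819  0.0606] [ 0.4  1.  -1.7] 0.022853477962159096
```

View pics/n1.png

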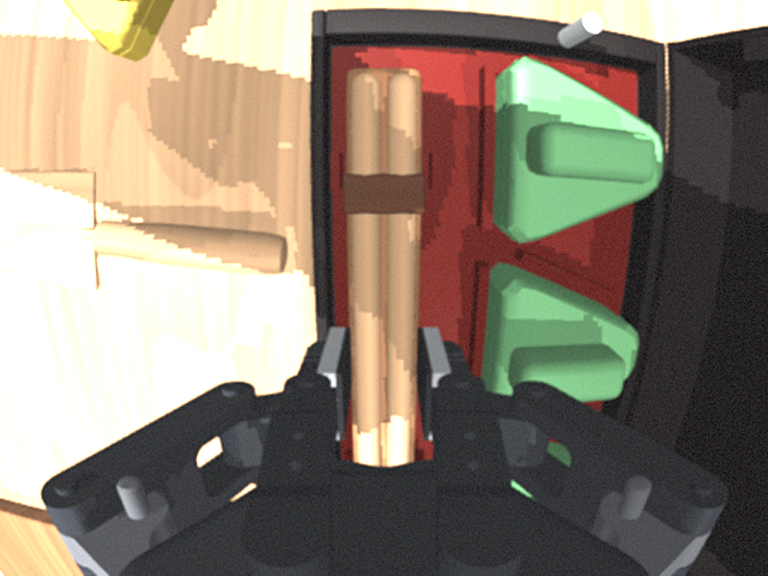

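View pics/n2.png

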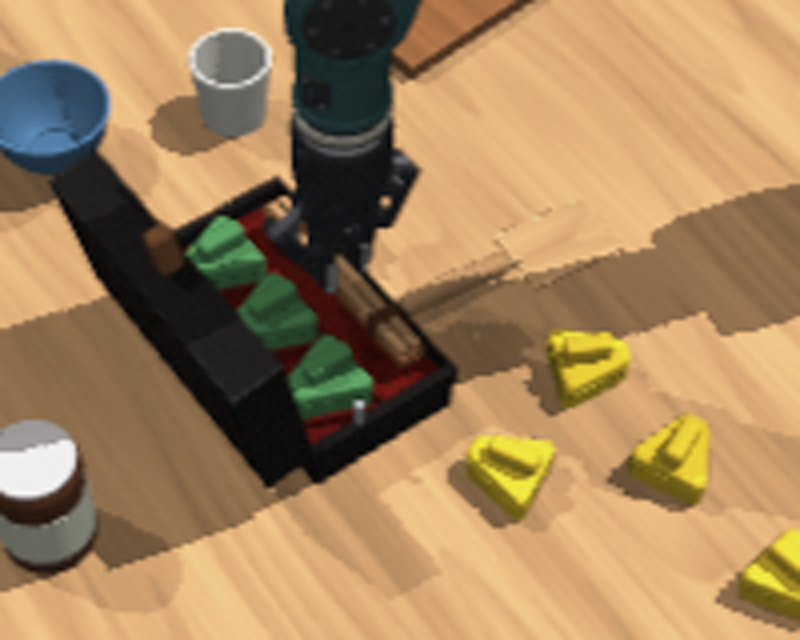

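>>> apply_moves:
  rows:
    - [-1,0.0005,0,-0.0015,0]
    - [-1,0,0,-0.001,0]
    - [-1,0,0,0,0]

```text
time: 41.55
position: [0.5067, -0.1818, 0.0578]
tcp_rot: [0.689, 0.725, 0.0, 0.0]
contact_force: [-0.3, 0.3, -0.7]
width: 0.0228
```

>>> apply_moves:
  rows:
    - [-1,0,0,-0.0007,0]
    - [-0.3,0,0,0,0]
    - [-0.15,0,0,0,0]
    - [-0.15,0,0,0,0]
    - [-0.15,0,0,0.03,0]
    - [-0.15,0,0,0.05,0]
    - [0,0,0,0.05,0.1]
    - [0,-0.02,0,0.05,0.14]
    - [0,-0.02,0,0.03,0.14]
    - [0,0,0,0,0.14]
    - [0,0,0,0,0]
    - [0,0,0,0,0]

```text
time: 42.75
position: [0.4676, -0.1816, 0.263]
tcp_rot: [0.481, 0.877, 0.0, -0.0]
contact_force: [0.5, -0.1, -0.8]
width: 0.0427
```

```bash
python3 look.py wrist 0 0 512 384 1.5 n3 1.5;  python3 look.py scene 180 80 380 240 4 n4
```

```text
42.75 [ 0.4676 -0.1816  0.263 ] [ 0.5 -0.1 -0.8] 0.04268621734109738
42.8 [ 0.4676 -0.1816  0.2626] [ 0.   0.3 -0.1] 0.042653122917002365
```

View pics/n3.png

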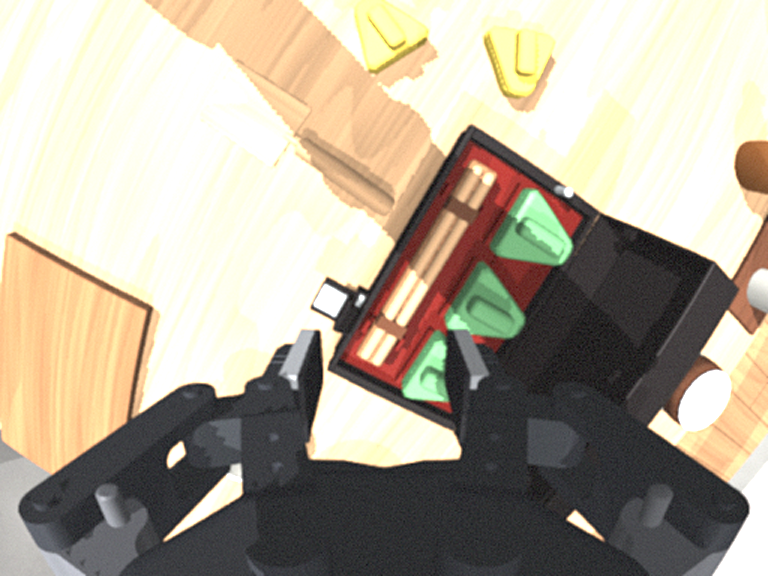

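View pics/n4.png

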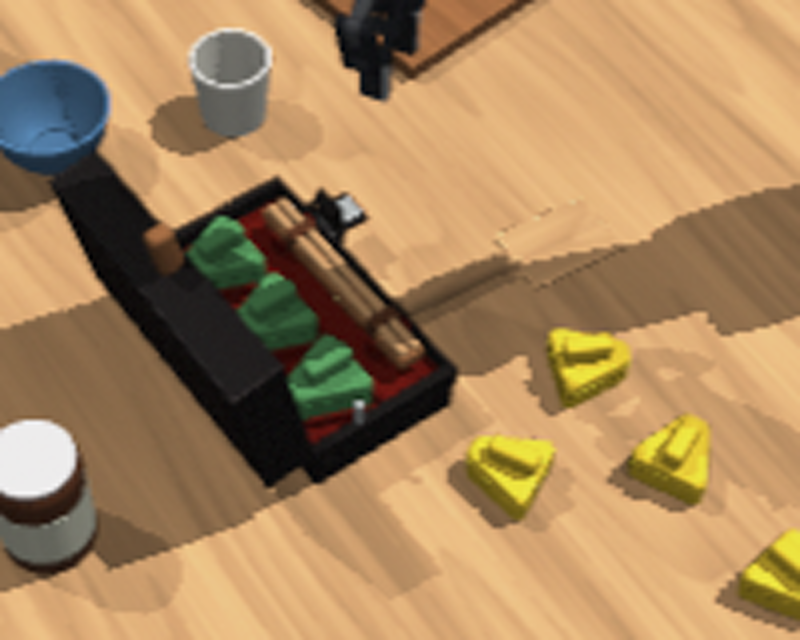

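>>> apply_moves:
  rows:
    - [0,0,0,0.02,0.145]
    - [0,0.0,0,0.02,0.145]
    - [0,0,0,0.02,0.145]
    - [0,0,0,0,0.145]
    - [0,0,0,0,0.145]
    - [0,0,0,0,0.145]
    - [0,0,0,0,0.145]
    - [0,0,0,0,0.04]
    - [0,0,0,0,0]
    - [0,0,0,0,0]

```text
time: 43.85
position: [0.4678, -0.1817, 0.3226]
tcp_rot: [-0.026, 1.0, 0.0, -0.001]
contact_force: [0.5, 0.7, 0.5]
width: 0.0431
```

Run:
```python
from moldfit import *
im,o=snap('wrist','p_wrist'); print(o['position'].round(4),o['tcp_rot'].round(4))
cv2.imwrite('pics/p1.png',np.clip(cv2.resize(im[90:290,130:380,::-1],None,fx=3,fy=3)*1.5,0,255).astype('uint8'))
for xy in ((.5755,-.254),(.572,-.180),(.5685,-.106)):
    a,f=fit([('wrist',im,o)],xy,.05,.035); print(a.round(4),round(f,3))
for m in eyes.regions_of('wrist','chopsticks')[:1]:
    ys,xs=np.nonzero(m['pixels']); W=np.array([onz('wrist',u,v,.06,o)[:2] for u,v in zip(xs,ys)]).astype(np.float32)
    print(m['conf'],cv2.minAreaRect(W))
ob=[]
for cam in('top','scene'):
    snap(cam); k=marks(cam,'lid_tab',.3); print(cam,k)
    ob.append((cam,*k[0][:2],None))
print(tri(ob),tabpos(1.75),tabpos(1.75,.006))
```

```text
[ 0.4678 -0.1817  0.3226] [-2.630e-02  9.997e-01  3.000e-04 -8.000e-04]
[ 0.576  -0.2545  0.0874] 0.413
[ 0.5745 -0.182   0.053 ] 0.083
[ 0.568  -0.1095 -0.0883] 0.328
0.8 ((0.5072829723358154, -0.18102775514125824), (0.028334690257906914, 0.18965522944927216), 2.501601457595825)
top [(305.6128, 146.688, 0.84), (300.8, 199.488, 0.61), (301.0048, 220.99200000000002, 0.6)]
scene [(192.1024, 114.89280000000001, 0.67), (249.1904, 165.3888, 0.6)]
(array([ 0.67758847, -0.19057813,  0.30051082]), np.float64(0.0348346734786672)) [ 0.65917595 -0.17587312  0.20494231] [ 0.66024427 -0.17582341  0.21084622]
```

View pics/p1.png

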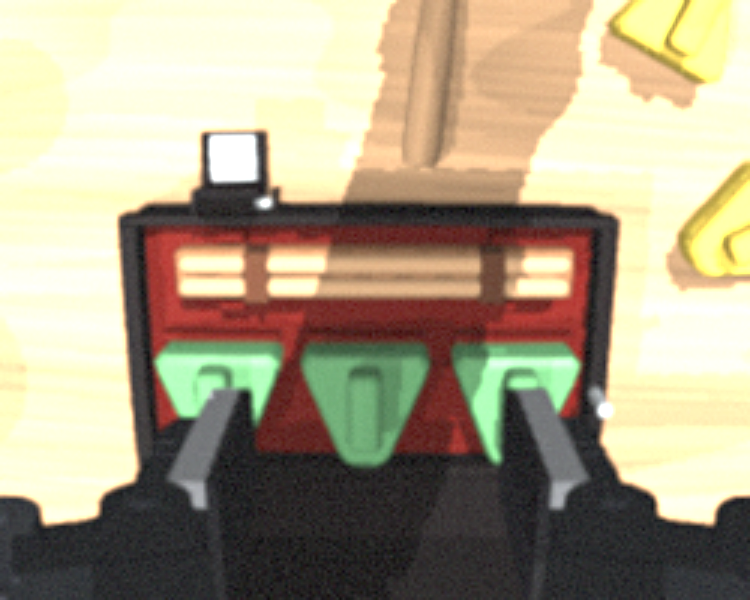

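Run:
```python
from h import *
print(tri([('top',307.3,149.4,None),('scene',223.5,140.6,None)]))
for t in (1.7,1.75,1.8): print(t,proj('top',tabpos(t)),proj('scene',tabpos(t)))
```

```text
(array([ 0.65292823, -0.17600534,  0.20600687]), np.float64(0.0024342328818336423))
1.7 [306.4702195  151.13817622] [222.76971426 139.84440027]
1.75 [306.24542633 147.86918005] [220.47035435 141.54497224]
1.8 [306.00920653 144.70257074] [218.21148544 143.31870041]
```

>>> apply_moves:
  rows:
    - [0.5,0.045,0,0,0]
    - [0.5,0.045,0,0,0]
    - [0.5,0.045,0.002,0,0]
    - [0.5,0.045,0.002,0,0]
    - [0.5,0.01,0,-0.02,0]
    - [0.5,0.0,0,-0.03,0]
    - [0.5,0,0,0,0]
    - [0.5,0,0,0,0]

```text
time: 44.95
position: [0.6567, -0.178, 0.2727]
tcp_rot: [-0.027, 1.0, 0.0, -0.001]
contact_force: [-0.7, 0.8, -0.2]
width: 0.0641
```

```bash
python3 look.py wrist 0 0 512 384 1.5 q1 1.5; python3 look.py scene 150 50 350 210 4 q2 1.3
```

```text
44.95 [ 0.6567 -0.178   0.2727] [-0.7  0.8 -0.2] 0.06405010699236685
45.0 [ 0.6576 -0.1782  0.2741] [-0.1 -0.4  0.6] 0.06362914631311296
```

View pics/q1.png

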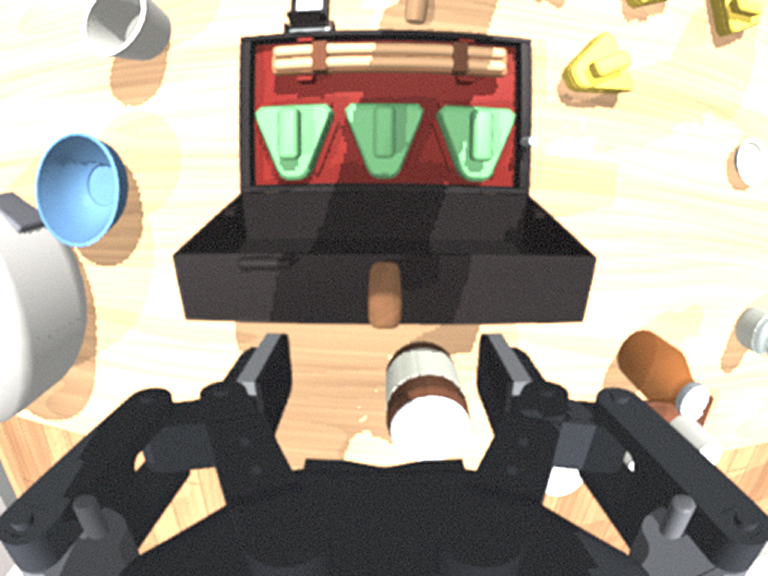

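View pics/q2.png

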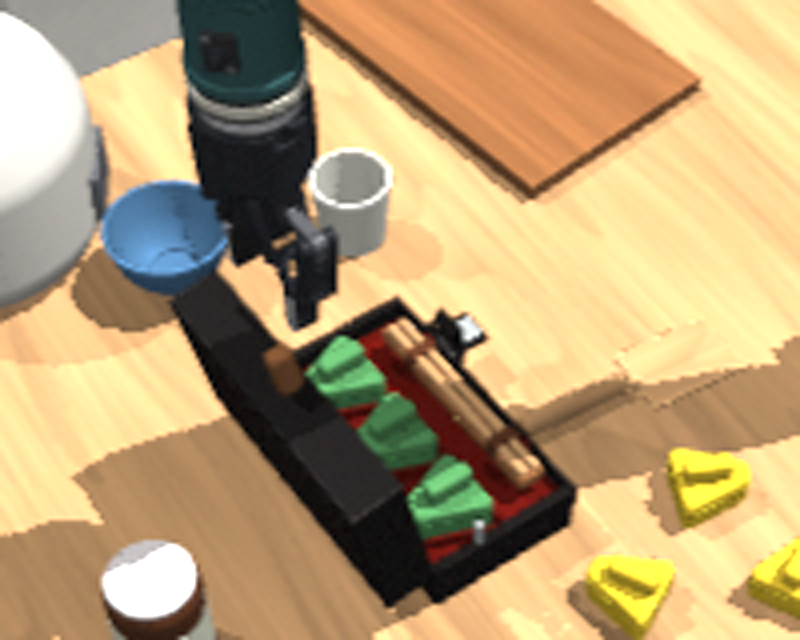

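>>> apply_moves:
  rows:
    - [0.5,0.001,0.001,-0.04,0]
    - [0.5,0,0,-0.03,0]
    - [0.5,0,0,-0.011,0]
    - [0.5,0,0,0,0]
    - [-1,0,0,0,0]
    - [-1,0,0,0,0]
    - [-1,0,0,0,0]
    - [-1,0,0,0,0]
    - [-1,0,0,0,0]
    - [-1,0,0,0,0]
  squeeze: 30

```text
time: 46.05
position: [0.6599, -0.1774, 0.1942]
tcp_rot: [-0.027, 1.0, -0.0, 0.001]
contact_force: [-1.2, -0.3, 6.6]
width: 0.0152
```

```bash
python3 look.py scene 150 50 350 210 4 q3 1.3
```

```text
46.05 [ 0.6599 -0.1774  0.1942] [-1.2 -0.3  6.6] 0.015196872335582458
```

View pics/q3.png

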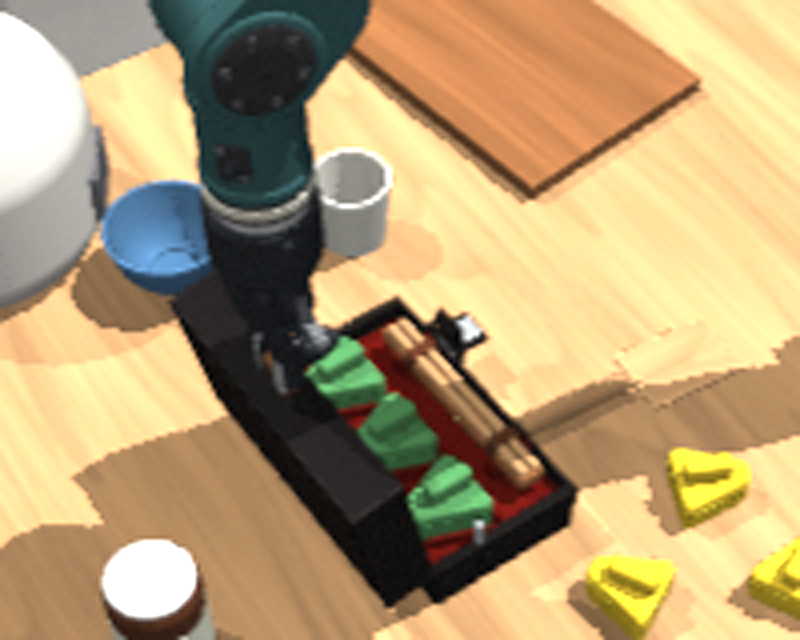

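Run:
```python
import numpy as np
r=.1687;a=1.829-0.1*np.arange(0,18.5)
x=.617-r*np.cos(a);z=.05+r*np.sin(a)-.019
for i in range(18): print(i,(a[i+1]-.083).round(2),((x[i+1]-x[i])*1000).round(1),((z[i+1]-z[i])*1000).round(1),x[i+1].round(4),z[i+1].round(4))
```

```text
0 1.65 -16.5 3.5 0.6436 0.1976
1 1.55 -16.8 1.8 0.6268 0.1994
2 1.45 -16.9 0.1 0.61 0.1996
3 1.35 -16.8 -1.5 0.5932 0.198
4 1.25 -16.6 -3.2 0.5766 0.1948
5 1.15 -16.2 -4.9 0.5605 0.1899
6 1.05 -15.6 -6.4 0.5449 0.1835
7 0.95 -14.9 -8.0 0.53 0.1755
8 0.85 -14.0 -9.4 0.516 0.1661
9 0.75 -13.0 -10.8 0.503 0.1554
10 0.65 -11.8 -12.0 0.4912 0.1434
11 0.55 -10.6 -13.1 0.4806 0.1303
12 0.45 -9.2 -14.1 0.4714 0.1161
13 0.35 -7.8 -15.0 0.4636 0.1012
14 0.25 -6.2 -15.7 0.4573 0.0855
15 0.15 -4.6 -16.2 0.4527 0.0693
16 0.05 -3.0 -16.6 0.4497 0.0527
17 -0.05 -1.3 -16.8 0.4484 0.0359
```

>>> apply_moves:
  rows:
    - [-1,-0.0082,-0.0003,0.0019,0]
    - [-1,-0.0083,-0.0003,0.0016,0]
    - [-1,-0.0084,-0.0003,0.0011,0]
    - [-1,-0.0084,-0.0003,0.0007,0]
    - [-1,-0.0085,-0.0003,0.0002,0]
    - [-1,-0.0084,-0.0003,-0.0001,0]
    - [-1,-0.0084,-0.0003,-0.0005,0]
    - [-1,-0.0084,-0.0003,-0.001,0]
    - [-1,-0.0083,-0.0003,-0.0014,0]
    - [-1,-0.0083,-0.0003,-0.0018,0]
    - [-1,-0.0081,-0.0003,-0.0022,0]
    - [-1,-0.0081,-0.0003,-0.0027,0]

```text
time: 47.3
position: [0.5577, -0.1821, 0.188]
tcp_rot: [-0.027, 1.0, -0.001, -0.0]
contact_force: [1.3, -5.3, 2.7]
width: 0.0155
```

```bash
python3 look.py scene 150 50 350 210 4 q4 1.3
```

```text
47.3 [ 0.5577 -0.1821  0.188 ] [ 1.3 -5.3  2.7] 0.015498009756874237
```

View pics/q4.png

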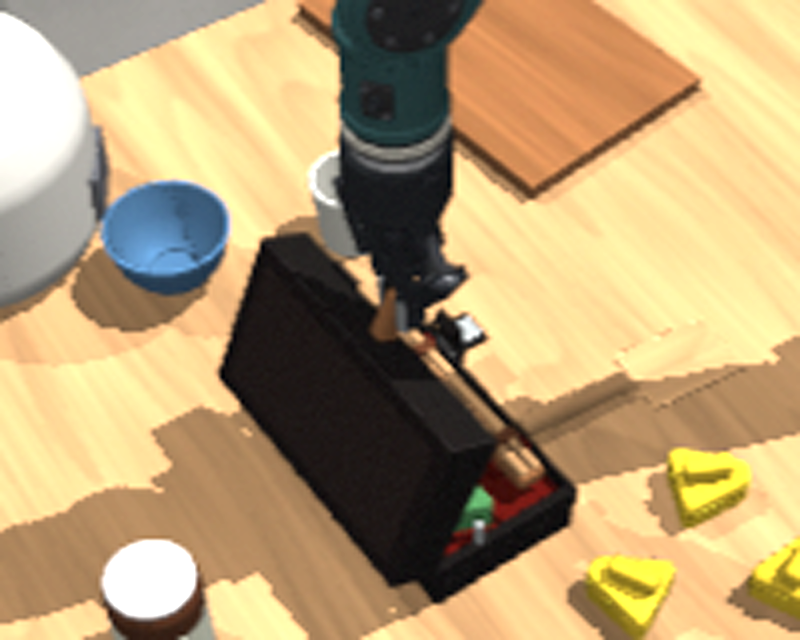

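>>> apply_moves:
  rows:
    - [-1,-0.0079,-0.0005,-0.003,0]
    - [-1,-0.0077,-0.0005,-0.0034,0]
    - [-1,-0.0075,-0.0005,-0.0038,0]
    - [-1,-0.0074,-0.0005,-0.0042,0]
    - [-1,-0.0071,-0.0005,-0.0045,0]
    - [-1,-0.0069,-0.0005,-0.0049,0]
    - [-1,-0.0066,0,-0.0052,0]
    - [-1,-0.0064,0,-0.0056,0]
    - [-1,-0.006,0,-0.0059,0]
    - [-1,-0.0058,0,-0.0061,0]
    - [-1,-0.0054,0,-0.0064,0]
    - [-1,-0.0052,0,-0.0067,0]

```text
time: 48.55
position: [0.4779, -0.1859, 0.128]
tcp_rot: [-0.026, 1.0, -0.001, -0.0]
contact_force: [2.2, -8.6, 0.1]
width: 0.0152
```

```bash
python3 look.py scene 150 50 350 210 4 q5 1.3
```

```text
48.55 [ 0.4779 -0.1859  0.128 ] [ 2.2 -8.6  0.1] 0.015248103256906348
```

View pics/q5.png

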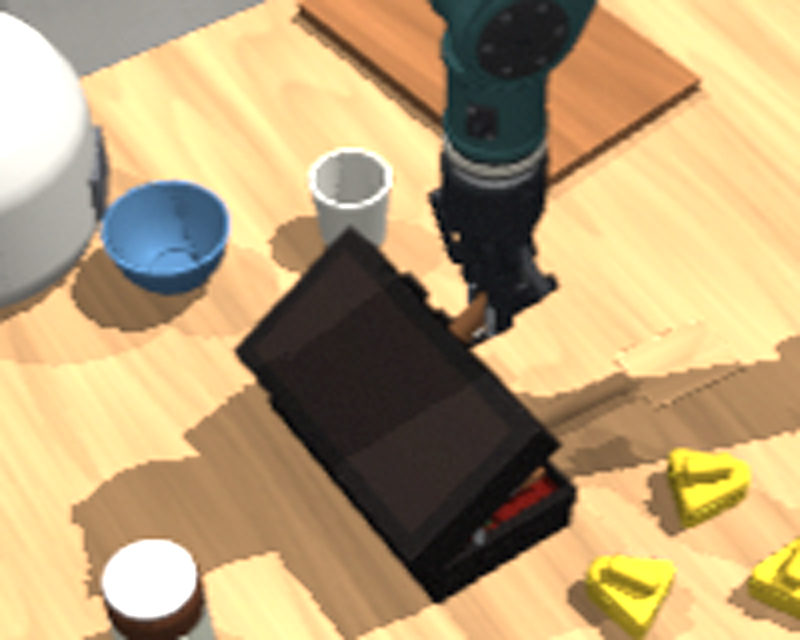

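>>> apply_moves:
  rows:
    - [-1,-0.0048,-0.001,-0.0069,0]
    - [-1,-0.0044,0,-0.0072,0]
    - [-1,-0.0041,0,-0.0074,0]
    - [-1,-0.0037,0,-0.0076,0]
    - [-1,-0.0033,0,-0.0078,0]
    - [-1,-0.0029,0,-0.0079,0]
    - [-1,-0.0025,0,-0.008,0]
    - [-1,-0.0021,0,-0.0082,0]
    - [-1,-0.0017,0,-0.0083,0]
    - [-1,-0.0013,0,-0.0083,0]

```text
time: 49.6
position: [0.4468, -0.1873, 0.0506]
tcp_rot: [-0.025, 1.0, -0.001, -0.001]
contact_force: [0.3, -9.9, 11.1]
width: 0.0155
```

```bash
python3 look.py scene 150 50 350 210 4 q6 1.3
```

```text
49.6 [ 0.4468 -0.1873  0.0506] [ 0.3 -9.9 11.1] 0.015478031677163953
```

View pics/q6.png

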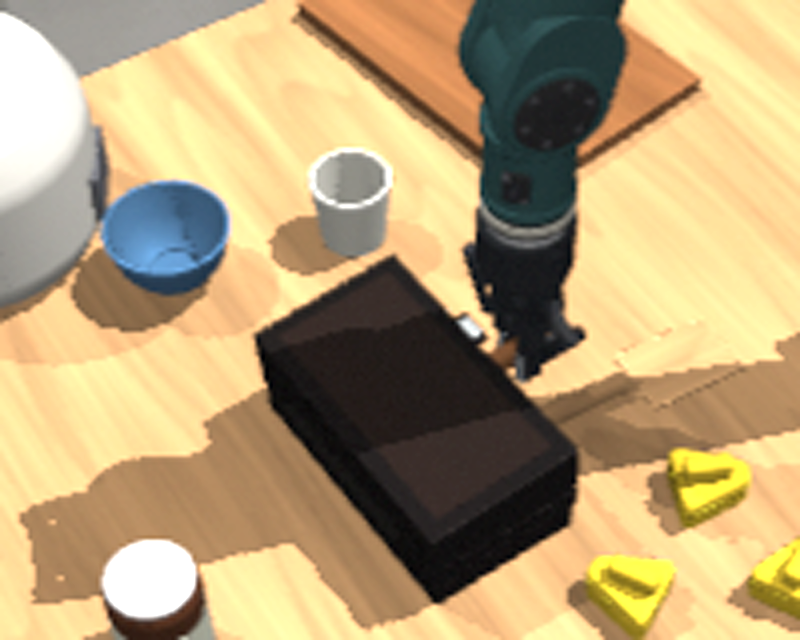

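Nearly shut (about 0.04 rad); press the rest in small steps.

>>> apply_moves:
  rows:
    - [-1,0,-0.001,-0.003,0]
    - [-1,0,0,-0.003,0]
    - [-1,0,0,-0.003,0]
    - [-1,0,0,0,0]

```text
time: 50.05
position: [0.4457, -0.1874, 0.0414]
tcp_rot: [-0.026, 1.0, -0.001, -0.002]
contact_force: [-0.6, -7.9, 2.2]
width: 0.0151
```

>>> apply_moves:
  rows:
    - [-1,0,0,-0.002,0]
    - [-1,0,0,-0.002,0]
    - [-1,0,0,0,0]

```text
time: 50.35
position: [0.4457, -0.1874, 0.0393]
tcp_rot: [-0.026, 1.0, -0.001, -0.002]
contact_force: [-3.0, -7.2, 21.0]
width: 0.0155
```

```bash
python3 look.py scene 220 80 330 170 7 q7 1.3
```

```text
50.35 [ 0.4457 -0.1874  0.0393] [-3.  -7.2 21. ] 0.01547047412974065
```

View pics/q7.png

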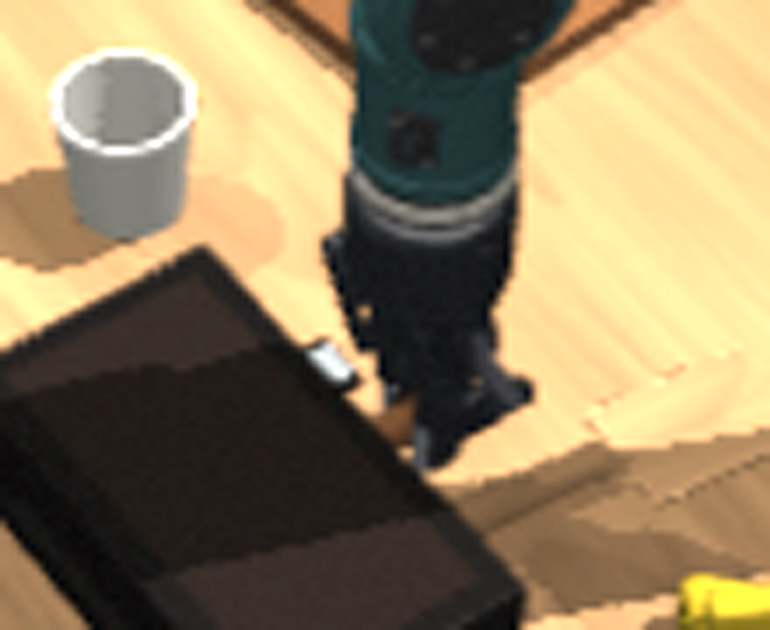

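>>> apply_moves:
  rows:
    - [0,0,0,0,0]
    - [0,0,0,0,0]
    - [0,0,0,0,0]
    - [0,0,0,0,0]

```text
time: 50.8
position: [0.4471, -0.1842, 0.0373]
tcp_rot: [-0.028, 1.0, 0.001, -0.001]
contact_force: [0.3, 0.4, -0.0]
width: 0.0424
```

>>> apply_moves:
  rows:
    - [0,-0.01,0,0.03,0]
    - [0,-0.01,0,0.05,0]
    - [0,0,0.0,0.05,0]
    - [0,0,0.03,0.05,0]
    - [0,0.02,0.045,0.04,0]
    - [0,0.02,0.045,0,0]
    - [0,0.02,0.045,0,0]
    - [0,0.02,0.045,0,0]
    - [0,0.02,0.045,0,0]
    - [0,0,0,0,0]
    - [0,0,0,0,0]

```text
time: 51.9
position: [0.5237, 0.0575, 0.2406]
tcp_rot: [-0.029, 1.0, 0.0, -0.001]
contact_force: [-0.5, -0.7, -0.3]
width: 0.043
```

```bash
python3 look.py scene 180 80 380 240 4 r1 1.3; python3 look.py top 240 130 370 260 4.5 r2 1.6
python3 - <<'E'
from h import *
for cam in ('top','scene'):
    snap(cam); print(cam,marks(cam,'lid_tab',.3)[:1],proj(cam,tabpos(0)),proj(cam,tabpos(.05)),proj(cam,tabpos(.5)))
print(robot.get_obs()['contact_force'])
E
```

```text
51.9 [0.5237 0.0575 0.2406] [-0.5 -0.7 -0.3] 0.04300789751923892
51.95 [0.5232 0.0556 0.2405] [ 0.4 -0.  -0.2] 0.042881036046656024
top [(305.5104, 242.11199999999997, 0.78)] [304.92134972 240.96472141] [305.17384885 240.51583888] [307.09944778 228.74473999]
scene [(280.4224, 135.01440000000002, 0.69)] [277.20026822 140.95520616] [277.04348378 139.49034402] [270.95853128 129.17142285]
[ 0.17631539 -0.24007328 -0.14411273]
```

View pics/r1.png

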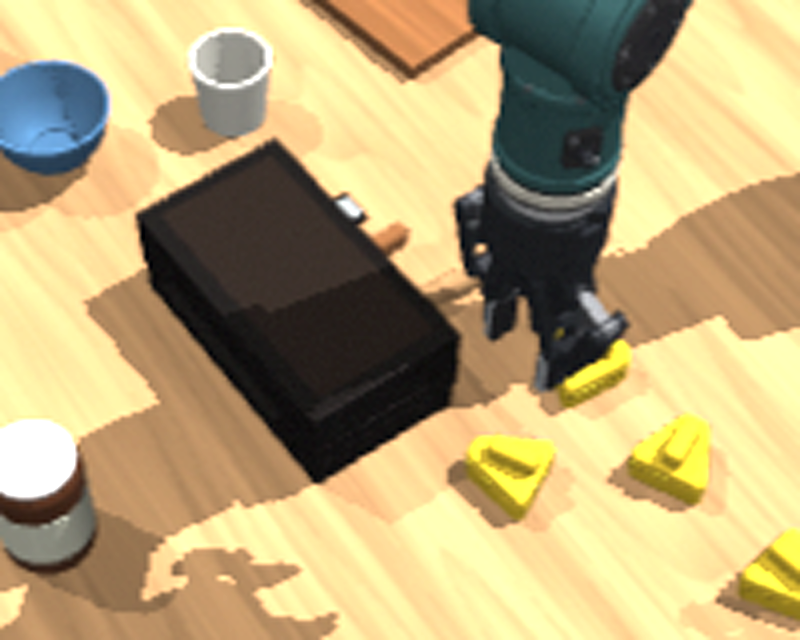

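View pics/r2.png

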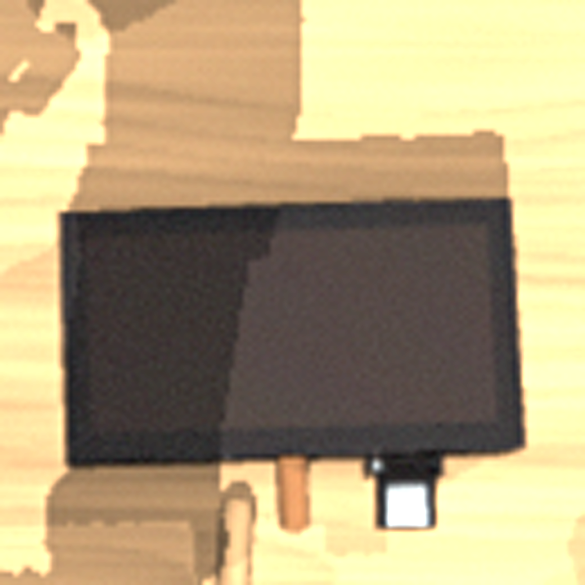

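Run:
```python
from plant import robot
print(robot.job_done())
```

```text
the job is handed in; nothing more can be done
None
```

I packed the box and handed it in at about 52 s of the 210 s allowed. The hand-in gives no verdict, so success is judged only by my own checks.

**What I did:**
- Pressed the release button and the lid popped up.
- Eased the lid open by its tab until it rested on its stop.
- Set all three green molds in their bays, points towards the hinge. The one that started off behind the others had been knocked about 2 cm aside and I picked it up from its new place.
- Laid the chopstick set in the cradle.
- Carried the lid back down by its tab and pressed until the resistance dropped from 11 N to 2 N, then rose to a hard stop.

**Last checks:**
- **Before closing:** the wrist picture showed all three molds sitting in their bays and the chopsticks between the cradle cheeks. A silhouette fit put the middle mold about 3 mm from its predicted bay position. The set measured about 1 mm off across, with almost no turn.
- **After letting go:** the lid stayed down, and in both overview pictures the box looks the same as when it was clipped at the start. The gripper was clear of everything, with no contact force.

**Checks that failed or disagreed:**
- In the last silhouette fit the two outer molds were partly hidden by the fingers and fitted poorly, so I trusted the clearer pictures. An earlier clear fit of the right-hand mold had matched its predicted spot.
- After closing, the tab detection in the scene camera was about 7 pixels off its computed shut position. The top camera agreed to about 1 pixel.
- One tab triangulation with the lid open was clearly wrong, with a 35 mm residual, so I discarded it.
- I judged the bystanders undisturbed only from the pictures.

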